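# Put the returned keys away at the front door

### The arm

A 7-joint arm with a two-finger parallel gripper is mounted at the origin on the work surface. World frame = base frame: x ahead of the robot, y to its left, z up, the work surface at z = 0. Lengths are in mm, angles in degrees, forces in N, time in s.
With the tool pointing down it reaches from about 425 to 875 mm from the base axis. Payload 4.7 kg.
Tool frame: the origin (TCP) lies on the centre line of the jaws, within the pads' length; the fingertips stand 17 mm ahead of it and the grasp point (between the pads) lies 2 mm behind it; z points along the fingers, y is the line along which they close (so a half turn about z gives the same grasp; the last joint's range is limited). The gripper opens to 85 mm and grips with 20 to 120 N. Pads are 22 mm wide; open, the fingers measure 114 mm over their backs; the gripper's body (76 mm by 85 mm) begins 54 mm behind the grasp point. The pads swing forward as they close: fully open they stand 13 mm farther back than shut.
Start: joints at [71.912, 18.392, -4.016, 83.108, 1.295, 78.541, -3.26], TCP at [210.486, -614.995, 248.349] pointing down, gripper open.
Joint ranges: [-163.93, 163.93], [-17.29, 119.83], [-79.2, 71.16], [3.27, 140.29], [-89.18, 269.18], [5.43, 117.66], [-154.24, 154.24]. Speed limits (degrees/s): [147.25, 147.25, 180, 180, 180, 180, 180].

### API

Orientations are given as a 3x3 rotation matrix whose columns are the frame's x, y, z axes.
In Python, from cell import get_obs, eyes, order gives the robot as it stands.
- The arm moves only by the tool carry_out, never from a script. Its argument "motion" is one flat list of numbers, 7 for each row, row after row: the shift along the world's x, y, z in m, then the turn, a rotation vector about the world's x, y, z in degrees, then the closure, from 0 (fully open) to 1 (shut). In form: [x, y, z, wx, wy, wz, claw, x, y, z, wx, wy, wz, claw, ...]. A call has 1 to 12 rows; each row shifts and turns the commanded pose from where the row before left it; what a row does not reach is not made up. A row lasts 1/12 s, in which the tool goes at most 41.7 mm and 7.16 degrees, less where a joint would pass 70% of its speed; a pose out of reach is approached as far as the arm can. A call is refused whole if a number of a shift passes 0.0417 or a number of a turn 7.16, either way. A call with a gripper value outside its range is refused whole. The fingers move at their own pace and stop on an object; the grip force is fixed at half the most. Time passes only in rows, so rows that do not move let the fingers close. It gives the time, the measured TCP pose, the force, the opening and the grip force at its end, in the units of the state.
- get_obs(): the state, without advancing time (a new reading comes with each control period).
- eyes.camera(name): name is "side" or "top"; returns the picture (400x640x3 uint8, blue, green, red); there is no depth.
- eyes.get_calibration(name): a dict with "fx", "fy", "cx", "cy" (pixels), "T" (4x4, takes a point from camera to world coordinates). Camera axes: x right, y down, z forward; pixel columns grow to the right and rows downward; lengths in mm; the calibration is good to about 2 mm. A picture is of the moment at which its call begins. get_calibration takes no time and is no camera call.
- order.sign_off(): hands the job in; it is judged then, once.
The state is a dict: "t": time; "joint_pos": joint angles; "joint_velocities": joint speeds; "effort": joint torques, N m; "tool_pos": TCP position; "orientation": TCP orientation; "force": force on the tool from outside, world axes, zero at the start; "wrist_torque": the same for the moment, N m; "finger_gap": finger opening in mm; "finger_force": force on a finger pad.
Only numpy, scipy, OpenCV 4.12 (cv2) and the standard library are available. Lean on these libraries where they do the work, as an engineer would, in place of code of your own. Each camera call takes 0.05 s, during which the arm holds its last target. There are 200 camera calls.

### The job

Guests have left their keys on the ledge: put them away. Slide the key cabinet's clear door open, lay each returned key set with a wooden fob lengthwise in an empty bay, one set to a bay, leaving the sets already at home in their bays, and slide the door fully shut. The boat key with the orange float goes in the ceramic bowl, with the bowl's lid put back on properly; leave the pillbox and the flask lid alone.

Things in the scene. Friction and masses are not known exactly. Their poses are not given: they have to be found in the camera images.
- cabinet: Low oak key cabinet, fixed, 280 (x) x 324 (y) mm, perhaps turned a little; origin: centre of its underside, -x side to the robot. Five open-topped cream-lined bays side by side fill x -132 to -6, y -154 to 154 mm, floor at z = 6 mm; behind them an oak deck 42 mm high on which the door parks. Outer walls 8 mm thick, 42 mm high; aluminium tracks on the side walls rise to 58 mm.
- door (a joint): Clear sliding door with aluminium edges, 140 x 300 x 5 mm, in tracks over the bays, underside 45 mm above the ledge. 0 = fully shut, 0.134 m = fully open; opens along the cabinet's +x (away from the robot) and then leaves all five bays free. About 2 N to slide, stays where it is left. May start up to 30 mm ajar.
- door_handle (a point): Centre of the door's straight dark handle bar: 110 mm long (along the cabinet's y), 10 mm thick and 10 mm high, its centre 18 mm above the top of the door panel (68 mm above the ledge), on two 8 mm posts 45 mm either side of the centre. Axes as the cabinet's; moves with the door.
- bay0 (a point): Centre of the floor of bay 0 (bay 0 at the cabinet's +y end, bay 4 at its -y end), axes as the cabinet's. Bays are 54 mm apart (y), 126 mm long (x); between them are dividers only 6 mm thick and 10 mm high above the bay floor; the end bays reach 46 mm from their centre to the side wall.
- bay1 (a point): Centre of the floor of bay 1 (bay 0 at the cabinet's +y end, bay 4 at its -y end), axes as the cabinet's. Sizes as for bay 0.
- bay2 (a point): Centre of the floor of bay 2 (bay 0 at the cabinet's +y end, bay 4 at its -y end), axes as the cabinet's. Sizes as for bay 0.
- bay3 (a point): Centre of the floor of bay 3 (bay 0 at the cabinet's +y end, bay 4 at its -y end), axes as the cabinet's. Sizes as for bay 0.
- bay4 (a point): Centre of the floor of bay 4 (bay 0 at the cabinet's +y end, bay 4 at its -y end), axes as the cabinet's. Sizes as for bay 0.
- home0: A key set already at home in bay 0 (only some are present). Same kind as keys0; it lies lengthwise in the bay, keys to the cabinet's +x.
- home1: A key set already at home in bay 1 (only some are present). Same kind as keys0; it lies lengthwise in the bay.
- home2: A key set already at home in bay 2 (only some are present). Same kind as keys0; it lies lengthwise in the bay.
- home3: A key set already at home in bay 3 (only some are present). Same kind as keys0; it lies lengthwise in the bay.
- home4: A key set already at home in bay 4 (only some are present). Same kind as keys0; it lies lengthwise in the bay.
- keys0: A returned key set on the ledge (two or three of keys0, keys1, keys2 are present). Lies flat, 100 x 28 x 28 mm, 65 g, rigid: a dark wooden fob 50 (x) x 24 (y) x 28 (z) mm with a brass band, and at its +x end a split ring with three flat keys (28 mm wide, 8 mm high). Origin: underside, middle of the 100 mm; fob centre at x = -25, z = 14 mm, keys to x = +50 mm.
- keys1: A returned key set on the ledge, if present; same as keys0.
- keys2: A returned key set on the ledge, if present; same as keys0.
- boatkey: The boat key, on the ledge. Lies flat, overall 92 x 32 mm, 24 mm high, 50 g, one rigid piece: an orange float 56 mm (x) x 32 mm (y) x 24 mm (z) with rounded edges, and at its +x end a ring with one flat key. Origin: underside, middle of the 92 mm length; the float's centre is at x = -18 mm, z = 12 mm.
- bowl: Blue round ceramic bowl, heavy, does not shift. Outer diameter 156 mm at the rim, 112 mm at the foot, rim 60 mm high, wall 6 mm, inner floor 7 mm high; mouth 144 mm wide inside. Origin at the centre of its underside, z up.
- lid: Loose wooden lid, on the bowl at the start, 180 g: disc 160 mm in diameter, 9 mm thick; under it a plug 130 mm in diameter, 6 mm deep, that sits in the bowl's mouth; above it an upright round dark knob, 28 mm in diameter. Origin: centre of the plug's underside; disc z = 6 to 15, knob z = 15 to 45 mm. Seated, its origin is 54 mm above the bowl's.
- pillbox: Yellow plastic flip-top pillbox, 55 x 100 x 24 mm, origin at the centre of its underside. Not part of the job.
- flasklid: Stainless steel flask lid, 72 mm in diameter, 58 mm high, standing; origin at the centre of its underside. Not part of the job.

How it is judged:
By the outcome, as a careful person would: the job done as asked, in the order asked, and still so for the second after the job is handed in, with the robot touching nothing.
Of home0, home1, home2, home3, home4 only 1 to 2 are there at a start; the rules pass over those that are not, and their reading is None.
Of keys0, keys1, keys2 only 2 to 3 are there at a start; the rules pass over those that are not, and their reading is None.
At some moment in a run one of keys0, keys1, keys2, boatkey may be knocked a few centimetres aside while the robot is not near it.
Once in a run the grip may slacken for a moment while it holds something.
It also fails if it takes over 208 s, if anything falls off the work surface, if the arm or the gripper's body presses on something with over 40 N, if the wrist force passes 120 N, or if a joint passes its speed limit or range.

## Working session

There is one attempt and no reset: what is moved stays moved. The work goes in short steps, Python scripts to look and compute and a tool call to move; the robot and the scene stay as the last step left them, time stands still between calls to the robot, and variables do not carry over. Pictures are saved under pics/ and viewed, at most 14 in all, crops included, and the job is handed in when it is done.

Besides the shell and the picture viewer there is one more tool, called after "Request:" as name(argument=value, ...), one argument or row to a line, values as JSON. carry_out: Moves the arm, as the interface text tells. Its arguments: {"type":"object","properties":{"motion":{"type":"array"}},"required":["motion"]}

```bash
mkdir -p pics; ls; python3 - <<'E'
from cell import get_obs, eyes
import cv2, numpy as np
o=get_obs(); print(o)
for n in("top","side"):
    cv2.imwrite(f"pics/{n}0.png",eyes.camera(n)); c=eyes.get_calibration(n); print(n,{k:(np.round(v,3).tolist() if k=="T" else v) for k,v in c.items()})
E
```

```text
pics
{'t': 0.0, 'joint_pos': array([71.91199042, 18.43829564, -4.01625453, 83.17382665,  1.29709653,
       78.54003091, -3.25995732]), 'joint_velocities': array([ 0.02887722,  0.0880699 , -0.04289441, -0.04700412, -0.00091725,
       -0.13387409,  0.06640179]), 'effort': array([ 8.41281089e-04, -4.93588328e+01, -3.81751992e-01, -3.14341772e+01,
        1.30420073e-02,  1.12087489e-02, -6.35120543e-06]), 'tool_pos': array([ 210.29305546, -614.52222287,  247.24165099]), 'orientation': array([[ 9.46091628e-01,  3.23898290e-01, -7.27498172e-04],
       [ 3.23899080e-01, -9.46090072e-01,  1.72102389e-03],
       [-1.30842104e-04, -1.86388228e-03, -9.99998254e-01]]), 'force': array([ 0.36730964, -0.43248396, -0.06627535]), 'wrist_torque': array([ 0.00127303, -0.00546515,  0.00297556]), 'finger_force': 0.0, 'finger_gap': 85.3519081632699}
top {'fx': 461.9746593623861, 'fy': 461.9746593623861, 'cx': 329.2231288971025, 'cy': 203.3688885460977, 'T': [[0.007, -0.996, 0.092, 370.824], [-1.0, -0.007, 0.001, -46.147], [-0.001, -0.092, -0.996, 1471.198], [0.0, 0.0, 0.0, 1.0]]}
side {'fx': 438.26572205099615, 'fy': 438.26572205099615, 'cx': 315.5639187021742, 'cy': 201.23491800031078, 'T': [[-0.766, -0.378, 0.52, -66.22], [-0.643, 0.423, -0.639, 671.923], [0.022, -0.823, -0.567, 702.936], [0.0, 0.0, 0.0, 1.0]]}
```

View pics/top0.png

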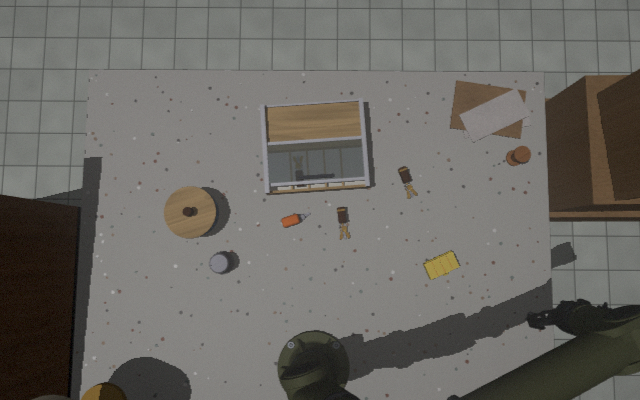

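View pics/side0.png

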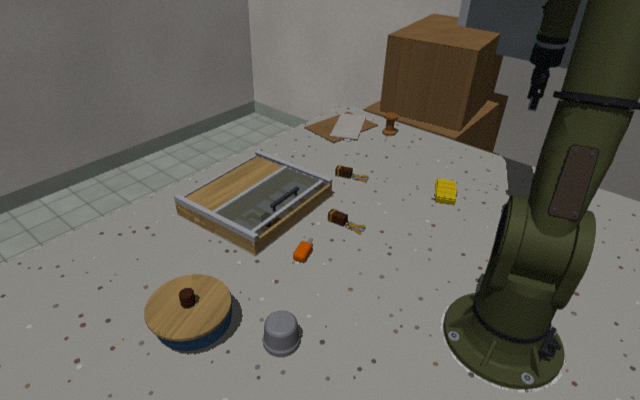

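The top view shows the cabinet at about (265–368, 100–192), the lidded bowl at (190, 212) and the flask lid at (219, 263). Two key sets lie at (343, 222) and (407, 182), the boat key is at (293, 220) and the pillbox at (441, 264). I'll enlarge the crops next.

```bash
cat > h.py <<'E'
import numpy as np, cv2
from cell import get_obs, eyes, order
def cal(n):
    c=eyes.get_calibration(n); return c,np.array(c["T"],float)
def ray(n,u,v):
    c,T=cal(n); d=T[:3,:3]@np.array([(u-c["cx"])/c["fx"],(v-c["cy"])/c["fy"],1.]); return T[:3,3],d
def plane(n,u,v,z):
    o,d=ray(n,u,v); return o+d*(z-o[2])/d[2]
def proj(n,p):
    c,T=cal(n); q=T[:3,:3].T@(np.asarray(p,float)-T[:3,3]); return np.array([c["fx"]*q[0]/q[2]+c["cx"],c["fy"]*q[1]/q[2]+c["cy"]])
def tri(a,b):
    (o1,d1),(o2,d2)=ray("top",*a),ray("side",*b)
    s=np.linalg.lstsq(np.c_[d1,-d2],o2-o1,rcond=None)[0]
    p,q=o1+d1*s[0],o2+d2*s[1]; return (p+q)/2,np.linalg.norm(p-q)
E
python3 - <<'E'
import cv2,numpy as np
a=cv2.imread("pics/top0.png")[90:255,255:425]; b=cv2.imread("pics/side0.png")[145:270,170:380]
A=cv2.resize(a,None,fx=3.6,fy=3.6,interpolation=2); B=cv2.resize(b,None,fx=3.8,fy=3.8,interpolation=2)
A=cv2.convertScaleAbs(A,alpha=1.6);B=cv2.convertScaleAbs(B,alpha=1.6)
cv2.imwrite("pics/a.png",A);cv2.imwrite("pics/b.png",B);print(A.shape,B.shape)
E
```

```text
(594, 612, 3) (475, 798, 3)
```

View pics/a.png

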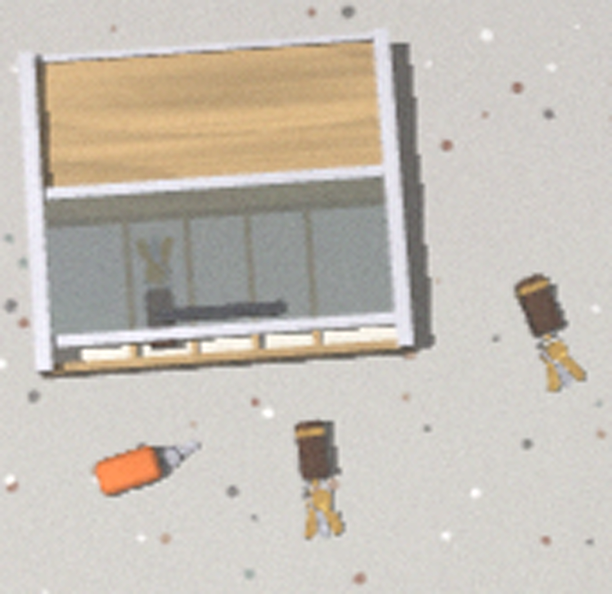

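View pics/b.png

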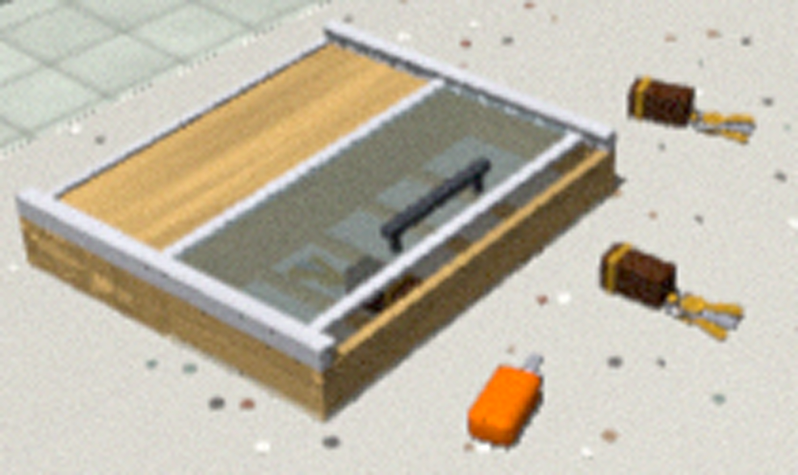

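The cabinet is turned slightly and its door is ajar by roughly 20 mm. A home set lies in bay 1, the second from the left, and bays 0, 2, 3 and 4 are empty. Two returned sets and the boat key lie in front. Next I'll measure them.

```bash
cat >> h.py <<'E'
def blobs(im,kind):
    hsv=cv2.cvtColor(im,cv2.COLOR_BGR2HSV); H,S,V=cv2.split(hsv)
    m={"orange":(H<14)&(S>170)&(V>120),"gold":(H>14)&(H<26)&(S>110)&(V>85),"fob":(V<75)&(H<16)&(S>70),
       "blue":(H>95)&(H<125)&(S>110)}[kind].astype(np.uint8)
    n,l,s,c=cv2.connectedComponentsWithStats(m,connectivity=8)
    return [(s[i],c[i],l==i) for i in range(1,n) if s[i][4]>=8]
E
python3 - <<'E'
from h import *
for n in("top","side"):
    im=cv2.imread(f"pics/{n}0.png")
    for k in("orange","gold","fob","blue"):
        for s,c,_ in blobs(im,k):
            z={"orange":12,"gold":6,"fob":14,"blue":30}[k]
            p=plane(n,*c,z)
            if 300<p[0]<900 and abs(p[1])<500: print(n,k,s.tolist(),c.round(1),p.round(0))
def T(x,y):return np.array([255+x/3.6-.36,90+y/3.6-.36])
def S(x,y):return np.array([170+x/3.8-.37,145+y/3.8-.37])
for nm,a,z in(("TL",(20,53),58),("BL",(38,372),58),("TR",(388,31),58),("BR",(412,345),58),("hL",(160,312),73),("hR",(286,307),73),("doorfrontL",(57,341),50),("doorfrontR",(396,327),50),("doorbackL",(48,192),50),("doorbackR",(382,170),50)):
    print(nm,plane("top",*T(*a),z).round(1))
for nm,a,z in(("sTL",(18,195),58),("sBL",(333,345),58),("sTR",(330,25),58),("sBR",(614,135),58),("hL",(386,233),73),("hR",(487,163),73),("ground BL",(325,418),0)):
    print(nm,plane("side",*S(*a),z).round(1))
E
```

```text
top gold [400, 168, 7, 4, 12] [402.7 169.3] [ 618. -279.    6.]
top gold [408, 185, 9, 10, 30] [411.4 189.1] [ 554. -307.    6.]
top gold [408, 193, 2, 5, 8] [408.4 195.1] [ 535. -297.    6.]
top gold [338, 209, 7, 2, 13] [340.8 209.5] [487. -81.   6.]
top gold [342, 226, 8, 12, 35] [345.3 231. ] [419. -96.   6.]
top gold [340, 232, 2, 7, 10] [340.7 235.6] [404. -81.   6.]
top gold [424, 251, 35, 28, 586] [440.8 264.7] [ 315. -397.    6.]
top fob [399, 167, 7, 3, 8] [402.  167.6] [ 622. -276.   14.]
top fob [401, 170, 8, 12, 42] [404.5 175.2] [ 598. -283.   14.]
top fob [183, 207, 8, 9, 51] [186.4 210.9] [478. 407.  14.]
top fob [338, 211, 7, 12, 40] [340.7 216.1] [466. -81.  14.]
side orange [300, 242, 12, 10, 36] [305.1 245.4] [465.  55.  12.]
side orange [298, 245, 4, 4, 8] [299.4 246.6] [472.  68.  12.]
side orange [293, 254, 6, 4, 11] [295.5 256.1] [456.  99.  12.]
side gold [187, 157, 94, 53, 1849] [232.8 182.8] [817. -23.   6.]
side gold [338, 165, 3, 5, 10] [338.9 166.9] [ 641. -310.    6.]
side gold [355, 175, 13, 3, 24] [360.5 175.7] [ 558. -311.    6.]
side gold [360, 179,
[... 821 characters left out ...]
]
side fob [273, 218, 7, 6, 15] [276.2 220.5] [585.  32.  14.]
side fob [304, 248, 8, 14, 21] [308.2 253.9] [437.  75.  14.]
side fob [179, 288, 16, 20, 206] [186.4 297.1] [539. 346.  14.]
side blue [159, 311, 73, 40, 620] [200.  338.4] [422. 399.  30.]
TL [811.6 174.3  58. ]
BL [532.3 153.   58. ]
TR [ 833.6 -146.1   58. ]
BR [ 557.9 -166.9   58. ]
hL [582.6  48.3  73. ]
hR [587.6 -58.6  73. ]
doorfrontL [560.2 138.3  50. ]
doorfrontR [ 574.5 -153.8   50. ]
doorbackL [690.6 148.6  50. ]
doorbackR [ 712.2 -141.5   50. ]
sTL [815.1 172.5  58. ]
sBL [535.9 142.8  58. ]
sTR [ 836.2 -141.5   58. ]
sBR [ 559.  -163.3   58. ]
hL [580.   51.7  73. ]
hR [587.4 -55.3  73. ]
ground BL [541. 149.   0.]
```

Request:
carry_out(
  motion=[0.017, 0.0304, 0, 0, 0, -1.46, 1, 0.017, 0.0304, 0, 0, 0, -1.46, 1, 0.017, 0.0304, 0, 0, 0, -1.46, 1, 0.017, 0.0304, 0, 0, 0, -1.46, 1, 0.017, 0.0304, 0, 0, 0, -1.46, 1, 0.017, 0.0304, 0, 0, 0, -1.46, 1, 0.017, 0.0304, 0, 0, 0, -1.46, 1, 0.017, 0.0304, 0, 0, 0, -1.46, 1, 0.017, 0.0304, 0, 0, 0, -1.46, 1, 0.017, 0.0304, 0, 0, 0, -1.46, 1],
)

```text
t: 0.93
tool_pos: [380.8, -309.2, 248.1]
orientation: [[0.997, 0.074, -0.001], [0.074, -0.997, -0.0], [-0.001, -0.0, -1.0]]
force: [1.0, 0.0, 0.1]
finger_gap: -0.3
finger_force: 0.0
```

Request:
carry_out(
  motion=[0.017, 0.0304, -0.012, 0, 0, 0, 1, 0.017, 0.0304, -0.012, 0, 0, 0, 1, 0.017, 0.0304, -0.012, 0, 0, 0, 1, 0.017, 0.0304, -0.012, 0, 0, 0, 1, 0.017, 0.0304, -0.012, 0, 0, 0, 1, 0.017, 0.0304, -0.012, 0, 0, 0, 1, 0.017, 0.0304, -0.012, 0, 0, 0, 1, 0.017, 0.0304, -0.012, 0, 0, 0, 1, 0.017, 0.0304, -0.012, 0, 0, 0, 1, 0.017, 0.0304, -0.012, 0, 0, 0, 1, 0, 0, 0, 0, 0, 0, 1, 0, 0, 0, 0, 0, 0, 1],
)

```text
t: 1.93
tool_pos: [550.0, -4.2, 127.1]
orientation: [[0.997, 0.08, -0.003], [0.08, -0.997, 0.002], [-0.002, -0.002, -1.0]]
force: [0.2, -0.8, 0.2]
finger_gap: -0.1
finger_force: 0.0
```

Request:
carry_out(
  motion=[0, 0, -0.013, 0, 0, 0, 1, 0, 0, -0.013, 0, 0, 0, 1, 0, 0, -0.013, 0, 0, 0, 1, 0, 0, -0.013, 0, 0, 0, 1, 0, 0, 0, 0, 0, 0, 1, 0, 0, 0, 0, 0, 0, 1],
)

```text
t: 2.43
tool_pos: [549.4, -7.5, 75.0]
orientation: [[0.997, 0.074, -0.003], [0.074, -0.997, 0.0], [-0.003, -0.0, -1.0]]
force: [1.3, 0.5, 0.5]
finger_gap: -0.0
finger_force: 0.0
```

Request:
carry_out(
  motion=[0.009, 0.0007, 0, 0, 0, 0, 1, 0.009, 0.0007, 0, 0, 0, 0, 1, 0.009, 0.0007, 0, 0, 0, 0, 1, 0.009, 0.0007, 0, 0, 0, 0, 1, 0.009, 0.0007, 0, 0, 0, 0, 1, 0, 0, 0, 0, 0, 0, 1],
)

```text
t: 2.93
tool_pos: [598.1, -3.1, 76.7]
orientation: [[0.997, 0.075, 0.003], [0.075, -0.997, 0.001], [0.003, -0.001, -1.0]]
force: [-0.2, 0.0, 0.3]
finger_gap: 0.1
finger_force: 0.0
```

```bash
python3 - <<'E'
from h import *
a=eyes.camera("top")[90:255,170:425]; b=eyes.camera("side")[100:300,170:400]
A=cv2.resize(a,(790,511),interpolation=2); cv2.imwrite("pics/c.png",cv2.convertScaleAbs(A,alpha=1.6))
B=cv2.resize(b,None,fx=3,fy=3,interpolation=2);cv2.imwrite("pics/d.png",cv2.convertScaleAbs(B,alpha=1.6))
E
```

```text
(no output)
```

View pics/d.png

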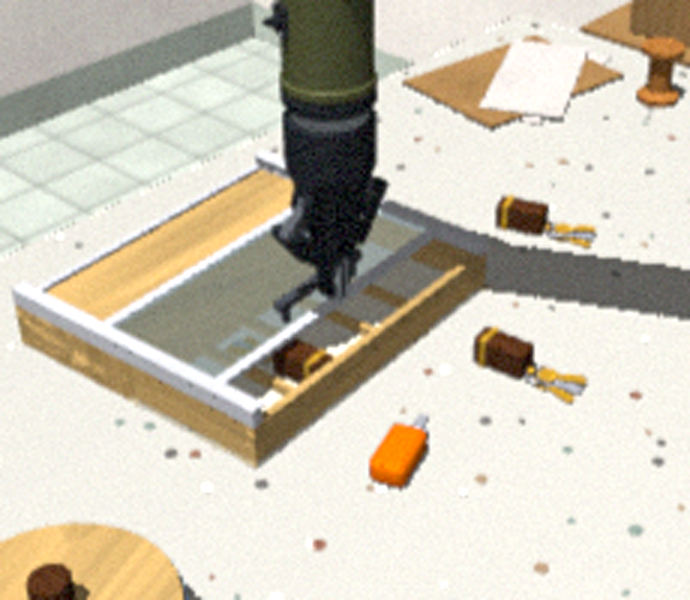

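The fingers are behind the bar and the door has moved with them, so I'll keep pushing.

Request:
carry_out(
  motion=[0.0095, 0.0007, 0, 0, 0, 0, 1, 0.0095, 0.0007, 0, 0, 0, 0, 1, 0.0095, 0.0007, 0, 0, 0, 0, 1, 0.0095, 0.0007, 0, 0, 0, 0, 1, 0.0095, 0.0007, 0, 0, 0, 0, 1, 0.0095, 0.0007, 0, 0, 0, 0, 1, 0.0095, 0.0007, 0, 0, 0, 0, 1, 0.0095, 0.0007, 0, 0, 0, 0, 1, 0.003, 0.0002, 0, 0, 0, 0, 1, 0.002, 0.0002, 0, 0, 0, 0, 1, 0, 0, 0, 0, 0, 0, 1, 0, 0, 0, 0, 0, 0, 1],
)

```text
t: 4.03
tool_pos: [677.0, 2.3, 76.5]
orientation: [[0.997, 0.075, 0.001], [0.075, -0.997, -0.0], [0.001, 0.0, -1.0]]
force: [0.3, -0.6, 0.3]
finger_gap: -0.1
finger_force: 0.0
```

Request:
carry_out(
  motion=[0.002, 0.0002, 0, 0, 0, 0, 1, 0.002, 0.0001, 0, 0, 0, 0, 1, 0.002, 0.0001, 0, 0, 0, 0, 1, 0.002, 0.0002, 0, 0, 0, 0, 1, 0, 0, 0, 0, 0, 0, 1, 0, 0, 0, 0, 0, 0, 1],
)

```text
t: 4.53
tool_pos: [683.0, 2.7, 76.4]
orientation: [[0.997, 0.075, -0.004], [0.075, -0.997, -0.001], [-0.004, 0.001, -1.0]]
force: [-5.5, -0.9, 5.0]
finger_gap: 0.3
finger_force: 3.1
```

Request:
carry_out(
  motion=[0.002, 0.0001, 0, 0, 0, 0, 1, 0.001, 0.0001, 0, 0, 0, 0, 1, 0, 0, 0, 0, 0, 0, 1],
)

```text
t: 4.78
tool_pos: [683.2, 2.7, 76.4]
orientation: [[0.997, 0.075, -0.011], [0.075, -0.997, -0.002], [-0.011, 0.001, -1.0]]
force: [-15.4, -1.1, 11.0]
finger_gap: -0.3
finger_force: 7.5
```

Request:
carry_out(
  motion=[-0.004, 0, 0, 0, 0, 0, 1, -0.008, 0, 0, 0, 0, 0, 1, 0, 0, 0.03, 0, 0, 0, 1, 0, 0, 0.03, 0, 0, 0, 1, -0.03, -0.03, 0.03, 0, 0, 0, 0.5, -0.03, -0.03, 0.03, 0, 0, 0, 0.5, 0, 0, 0, 0, 0, 0, 0.5],
)

```text
t: 5.37
tool_pos: [627.3, -51.4, 190.0]
orientation: [[0.998, 0.068, 0.007], [0.068, -0.998, -0.007], [0.006, 0.007, -1.0]]
force: [0.7, -1.1, 0.8]
finger_gap: 36.0
finger_force: 0.0
```

The door is at its stop. Next I'll measure the key sets precisely.

```bash
cat >> h.py <<'E'
def keyset(n,im,p0,r=75):
    """fob+band centroid (on z=15) and key-direction, from saturated pixels near world point p0"""
    hsv=cv2.cvtColor(im,cv2.COLOR_BGR2HSV); H,S,V=[a.astype(int) for a in cv2.split(hsv)]
    m=(S>75)&(H<28)
    v,u=np.nonzero(m); P=np.array([plane(n,a,b,14)[:2] for a,b in zip(u,v)])
    k=np.linalg.norm(P-np.asarray(p0)[:2],axis=1)<r; P,u,v=P[k],u[k],v[k]
    s=V[v,u]; dark=s<80
    f=np.median(P[dark],0)
    d=P-f; q=P[dark]-f
    g=P[~dark]; far=np.linalg.norm(g-f,axis=1)>28
    kd=np.array([plane(n,a,b,5)[:2] for a,b in zip(u[~dark][far],v[~dark][far])]).mean(0)
    fob=P[np.linalg.norm(P-f,axis=1)<33]
    e=P@((kd-f)/np.linalg.norm(kd-f))
    dr=kd-fob.mean(0)
    pc=np.linalg.svd(fob-fob.mean(0),full_matrices=False)[2][0]
    return len(P),fob.mean(0).round(1),kd.round(1),"axis",round(np.degrees(np.arctan2(dr[1],dr[0]))%180,1),"pca",round(np.degrees(np.arctan2(pc[1],pc[0]))%180,1),"len",round(np.ptp(e),0)
E
python3 - <<'E'
from h import *
ims={n:eyes.camera(n) for n in("top","side")}
for n in ims:
    cv2.imwrite(f"pics/{n}1.png",ims[n])
    for p in((590,-287),(455,-85)): print(n,keyset(n,ims[n],p))
E
```

```text
Traceback (most recent call last):
  File "h.py", line 25, in keyset
    v,u=np.nonzero(m); P=np.array([plane(n,a,b,14)[:2] for a,b in zip(u,v)])
                                   ~~~~~^^^^^^^^^^
  File "h.py", line 8, in plane
    o,d=ray(n,u,v); return o+d*(z-o[2])/d[2]
        ~~~^^^^^^^
  File "h.py", line 6, in ray
    c,T=cal(n); d=T[:3,:3]@np.array([(u-c["cx"])/c["fx"],(v-c["cy"])/c["fy"],1.]); return T[:3,3],d
        ~~~^^^
  File "h.py", line 4, in cal
    c=eyes.get_calibration(n); return c,np.array(c["T"],float)
ValueError: time passes only in moves, steps and waits
```

```bash
sed -i 's/^def cal(n):/import functools\n@functools.cache\ndef cal(n):/' h.py
sed -i 's/    v,u=np.nonzero(m); P=/    c0=proj(n,[p0[0],p0[1],14]); v,u=np.nonzero(m); k=np.hypot(u-c0[0],v-c0[1])<45; u,v=u[k],v[k]; P=/' h.py
python3 - <<'E'
from h import *
ims={n:eyes.camera(n) for n in("top","side")}
for n in ims:
    cv2.imwrite(f"pics/{n}1.png",ims[n])
    for p in((590,-287),(455,-85)): print(n,keyset(n,ims[n],p))
E
```

```text
top (50, array([ 550.2, -301.2]), np.float64(nan), 'axis', np.float64(nan), 'pca', np.float64(11.7), 'len', np.float64(nan))h.py:33: RuntimeWarning: Mean of empty slice.
  kd=np.array([plane(n,a,b,5)[:2] for a,b in zip(u[~dark][far],v[~dark][far])]).mean(0)
  ret = ret.dtype.type(ret / rcount)
  return _methods._mean(a, axis=axis, dtype=dtype,
  ret = um.true_divide(
h.py:36: RuntimeWarning: Mean of empty slice.
  dr=kd-fob.mean(0)
h.py:37: RuntimeWarning: Mean of empty slice.
  pc=np.linalg.svd(fob-fob.mean(0),full_matrices=False)[2][0]
Traceback (most recent call last):
  File "h.py", line 37, in keyset
    pc=np.linalg.svd(fob-fob.mean(0),full_matrices=False)[2][0]
       ~~~~~~~~~~~~~~~~~~~~~~~~~~~~~~~~~~~~~~~~~~~~~~~~~~~~~^^^
IndexError: index 0 is out of bounds for axis 0 with size 0
```

Request:
carry_out(
  motion=[-0.01, 0.035, 0, 0, 0, 0, 0.5, -0.01, 0.035, 0, 0, 0, 0, 0.5, -0.01, 0.035, 0, 0, 0, 0, 0.5, -0.01, 0.035, 0, 0, 0, 0, 0.5, -0.01, 0.035, 0, 0, 0, 0, 0.5, -0.01, 0.035, 0, 0, 0, 0, 0.5, -0.01, 0.035, 0, 0, 0, 0, 0.5, -0.01, 0.035, 0, 0, 0, 0, 0.5, -0.01, 0.035, 0, 0, 0, 0, 0.5, -0.01, 0.035, 0, 0, 0, 0, 0.5],
)

```text
t: 6.4
tool_pos: [525.7, 308.3, 183.2]
orientation: [[0.997, 0.077, -0.002], [0.077, -0.997, 0.001], [-0.002, -0.001, -1.0]]
force: [0.1, 1.3, -0.9]
finger_gap: 42.5
finger_force: 0.0
```

```bash
python3 - <<'E'
from h import *
ims={n:eyes.camera(n) for n in("top","side")}
for n in ims: cv2.imwrite(f"pics/{n}1.png",ims[n])
for n in ims:
    for p in((590,-287),(455,-85)):
        try: print(n,keyset(n,ims[n],p))
        except Exception as e: print(n,p,e)
cv2.imwrite("pics/e.png",cv2.convertScaleAbs(cv2.resize(ims["top"][80:280,240:460],None,fx=3,fy=3,interpolation=2),alpha=1.6))
E
```

```text
top (96, array([ 611.3, -277.8]), array([ 549.1, -302.2]), 'axis', np.float64(21.4), 'pca', np.float64(14.4), 'len', np.float64(98.0))
top (64, array([415.4, -91.5]), array([487.8, -81.5]), 'axis', np.float64(7.8), 'pca', np.float64(3.8), 'len', np.float64(95.0))
side (210, array([ 603. , -285.1]), array([ 574.5, -306. ]), 'axis', np.float64(36.3), 'pca', np.float64(138.9), 'len', np.float64(94.0))
side (302, array([465.5, -82.9]), array([ 508.7, -107.1]), 'axis', np.float64(150.7), 'pca', np.float64(174.7), 'len', np.float64(123.0))
```

View pics/e.png

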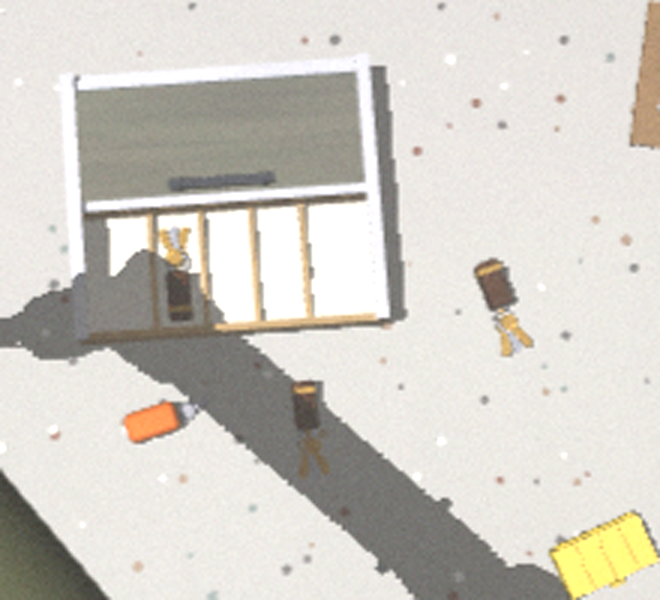

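The door is fully open and the bays are clear. The home set is in bay 1 and neither returned set has moved. I'll compute the picked ends.

```bash
python3 - <<'E'
from h import *
f=lambda x,y:(240+x/3-.33,80+y/3-.33)
for nm,a,b,k in(("A",(487,261),(503,310),(517,352)),("B",(305,381),(308,432),(314,475))):
    p=plane("top",*f(*a),28);q=plane("top",*f(*b),14);t=plane("top",*f(*k),5)
    c=plane("top",*((np.array(f(*a))+f(*b))/2),14); ang=lambda d:np.degrees(np.arctan2(-d[1],-d[0]))
    print(nm,p.round(1),q.round(1),t.round(1),"fobc",c.round(1),"fob ang",ang(q-p).round(1),"full",ang(t-p).round(1),np.linalg.norm((t-p)[:2]).round(1))
# bay centres
R=np.array([[np.cos(np.radians(4.3)),-np.sin(np.radians(4.3))],[np.sin(np.radians(4.3)),np.cos(np.radians(4.3))]])
for i in range(5): print(i,(np.array([685,3])+R@[-69,108-54*i]).round(1), proj("top",[*(np.array([685,3])+R@[-69,108-54*i]),6]))
E
```

```text
A [ 622.5 -273.5   28. ] [ 572.5 -292.3   14. ] [ 528.8 -308.3    5. ] fobc [ 598.7 -284.    14. ] fob ang 20.6 full 20.4 100.0
B [494.2 -82.4  28. ] [441.6 -86.2  14. ] [396.7 -93.    5. ] fobc [468.5 -84.5  14. ] fob ang 4.1 full 6.2 98.1
0 [608.1 105.5] [282.71522994 171.43867264]
1 [612.1  51.7] [299.52717788 170.31118386]
2 [616.2  -2.2] [316.33216667 169.18416179]
3 [620.2 -56. ] [333.13020062 168.05760615]
4 [ 624.3 -109.9] [349.92128405 166.93151664]
```

Request:
carry_out(
  motion=[0.0037, -0.0296, 0, 0, 0, 1.6, 0.42, 0.0037, -0.0296, 0, 0, 0, 1.6, 0.42, 0.0037, -0.0296, 0, 0, 0, 1.6, 0.42, 0.0037, -0.0296, 0, 0, 0, 1.6, 0.42, 0.0037, -0.0296, 0, 0, 0, 1.6, 0.42, 0.0037, -0.0296, 0, 0, 0, 1.6, 0.42, 0.0037, -0.0296, 0, 0, 0, 1.6, 0.42, 0.0037, -0.0296, 0, 0, 0, 1.6, 0.42, 0.0037, -0.0296, 0, 0, 0, 1.6, 0.42, 0.0037, -0.0296, 0, 0, 0, 1.7, 0.42],
)

```text
t: 7.33
tool_pos: [564.2, 8.8, 183.3]
orientation: [[0.936, 0.352, -0.001], [0.352, -0.936, 0.001], [-0.001, -0.001, -1.0]]
force: [0.9, 0.2, 0.4]
finger_gap: 49.8
finger_force: 0.0
```

Request:
carry_out(
  motion=[0.0037, -0.0296, 0, 0, 0, 0, 0.42, 0.0037, -0.0296, 0, 0, 0, 0, 0.42, 0.0037, -0.0296, 0, 0, 0, 0, 0.42, 0.0037, -0.0296, 0, 0, 0, 0, 0.42, 0.0037, -0.0296, 0, 0, 0, 0, 0.42, 0.0037, -0.0296, -0.02, 0, 0, 0, 0.42, 0.0037, -0.0296, -0.02, 0, 0, 0, 0.42, 0.0037, -0.0296, -0.02, 0, 0, 0, 0.42, 0.0037, -0.0296, -0.02, 0, 0, 0, 0.42, 0.0037, -0.0296, -0.02, 0, 0, 0, 0.42, 0, 0, 0, 0, 0, 0, 0.42, 0, 0, 0, 0, 0, 0, 0.42],
)

```text
t: 8.33
tool_pos: [599.6, -288.0, 80.7]
orientation: [[0.938, 0.346, -0.005], [0.346, -0.938, 0.003], [-0.004, -0.004, -1.0]]
force: [-0.1, 0.6, -1.1]
finger_gap: 49.5
finger_force: 0.0
```

Request:
carry_out(
  motion=[0, 0.004, -0.01, 0, 0, 0, 0.42, 0, 0, -0.014, 0, 0, 0, 0.42, 0, 0, -0.014, 0, 0, 0, 0.42, 0, 0, -0.014, 0, 0, 0, 0.42, 0, 0, 0, 0, 0, 0, 0.42, 0, 0, 0, 0, 0, 0, 1, 0, 0, 0, 0, 0, 0, 1, 0, 0, 0, 0, 0, 0, 1, 0, 0, 0, 0, 0, 0, 1],
)

```text
t: 9.08
tool_pos: [602.0, -283.1, 33.4]
orientation: [[0.937, 0.348, 0.002], [0.348, -0.937, -0.001], [0.001, 0.001, -1.0]]
force: [0.2, 0.4, -0.3]
finger_gap: 22.1
finger_force: 61.4
```

Request:
carry_out(
  motion=[0, 0, 0, 0, 0, 0, 1, 0, 0, 0.015, 0, 0, 0, 1, 0, 0, 0.025, 0, 0, 0, 1, 0, 0, 0.025, 0, 0, 0, 1, 0, 0, 0.02, 0, 0, 0, 1, 0, 0, 0, 0, 0, 0, 1],
)

```text
t: 9.58
tool_pos: [604.6, -283.9, 124.3]
orientation: [[0.937, 0.348, 0.009], [0.349, -0.937, -0.004], [0.007, 0.007, -1.0]]
force: [0.2, -0.4, 0.6]
finger_gap: 22.2
finger_force: 61.4
```

```bash
python3 - <<'E'
from h import *
s=eyes.camera("side"); cv2.imwrite("pics/f.png",cv2.convertScaleAbs(cv2.resize(s[90:290,250:450],None,fx=2.8,fy=2.8,interpolation=2),alpha=1.6))
o=get_obs(); print(o["tool_pos"].round(1),o["finger_gap"],o["finger_force"])
E
```

```text
[ 603.5 -283.5  121.7] 22.152988872540444 61.424070596694946
```

View pics/f.png

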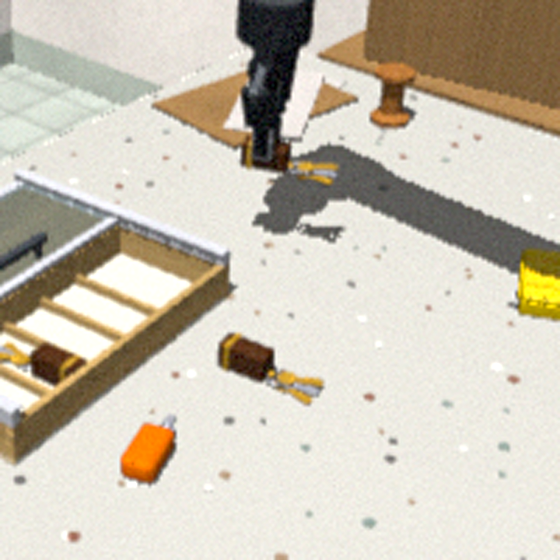

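The set is lifted securely (gap 22, force 61). I'll carry it to bay 4.

Request:
carry_out(
  motion=[0.006, 0.0222, 0, 0, 0, -2.03, 1, 0.006, 0.0222, 0, 0, 0, -2.03, 1, 0.006, 0.0222, 0, 0, 0, -2.03, 1, 0.006, 0.0222, 0, 0, 0, -2.03, 1, 0.006, 0.0222, 0, 0, 0, -2.03, 1, 0.006, 0.0222, 0, 0, 0, -2.03, 1, 0.006, 0.0222, 0, 0, 0, -2.03, 1, 0.006, 0.0222, 0, 0, 0, -2.03, 1, 0, 0, 0, 0, 0, 0, 1, 0, 0, 0, 0, 0, 0, 1, 0, 0, 0, 0, 0, 0, 1],
)

```text
t: 10.55
tool_pos: [648.7, -106.1, 116.8]
orientation: [[0.997, 0.073, -0.002], [0.073, -0.997, -0.001], [-0.002, 0.001, -1.0]]
force: [0.5, -0.5, -0.3]
finger_gap: 22.0
finger_force: 61.4
```

```bash
python3 - <<'E'
from h import *
s=eyes.camera("side"); cv2.imwrite("pics/g.png",cv2.convertScaleAbs(cv2.resize(s[90:290,200:400],None,fx=2.5,fy=2.5,interpolation=2),alpha=1.6))
o=get_obs(); print(o["tool_pos"].round(1),o["orientation"][:,0].round(3),o["finger_gap"],o["finger_force"])
E
```

```text
[ 648.7 -107.   116.9] [ 0.997  0.071 -0.001] 22.302271551354824 61.415162086486816
```

View pics/g.png

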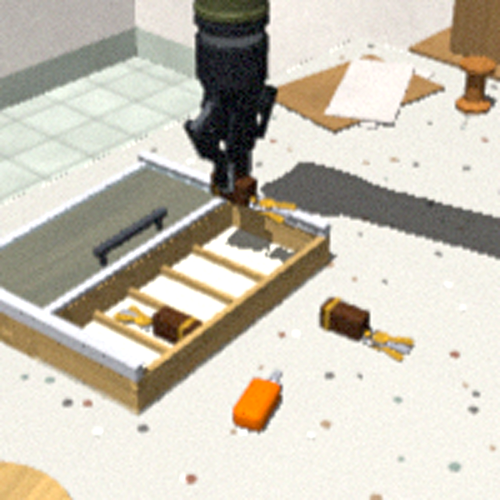

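Request:
carry_out(
  motion=[0, 0, -0.02, 0, 0, 0, 1, 0, 0, -0.02, 0, 0, 0, 1, 0, 0, -0.02, 0, 0, 0, 1, 0, 0, -0.013, 0, 0, 0, 1, 0, 0, 0, 0, 0, 0, 1, 0, 0, 0, 0, 0, 0, 1],
)

```text
t: 11.1
tool_pos: [648.7, -106.2, 43.8]
orientation: [[0.997, 0.071, -0.002], [0.071, -0.997, 0.0], [-0.002, -0.0, -1.0]]
force: [-0.1, -0.1, -0.3]
finger_gap: 22.4
finger_force: 61.4
```

Request:
carry_out(
  motion=[0, 0, -0.002, 0, 0, 0, 1, 0, 0, -0.001, 0, 0, 0, 1, 0, 0, 0, 0, 0, 0, 1],
)

```text
t: 11.35
tool_pos: [650.0, -105.4, 42.5]
orientation: [[0.997, 0.072, 0.002], [0.072, -0.997, -0.0], [0.002, 0.001, -1.0]]
force: [-0.2, 0.4, -1.0]
finger_gap: 22.2
finger_force: 61.4
```

Request:
carry_out(
  motion=[0, 0, -0.0015, 0, 0, 0, 1, 0, 0, -0.001, 0, 0, 0, 1, 0, 0, 0, 0, 0, 0, 1],
)

```text
t: 11.6
tool_pos: [649.5, -105.2, 39.1]
orientation: [[0.997, 0.073, 0.0], [0.073, -0.997, -0.0], [0.0, 0.0, -1.0]]
force: [0.8, -0.3, -0.5]
finger_gap: 22.0
finger_force: 61.5
```

Request:
carry_out(
  motion=[0, 0, -0.001, 0, 0, 0, 1, 0, 0, 0, 0, 0, 0, 1],
)

```text
t: 11.77
tool_pos: [649.5, -105.2, 39.1]
orientation: [[0.997, 0.073, 0.0], [0.073, -0.997, -0.0], [0.0, 0.0, -1.0]]
force: [-2.9, 0.4, 5.9]
finger_gap: 22.2
finger_force: 62.1
```

Request:
carry_out(
  motion=[0, 0, 0, 0, 0, 0, 0.55, 0, 0, 0, 0, 0, 0, 0.55, 0, 0, 0, 0, 0, 0, 0.55, 0, 0, 0.01, 0, 0, 0, 0.55, 0, 0, 0.02, 0, 0, 0, 0.55, 0, 0, 0.025, 0, 0, 0, 0.5, 0, 0, 0.025, 0, 0, 0, 0.42, 0, 0, 0, 0, 0, 0, 0.42],
)

```text
t: 12.43
tool_pos: [653.0, -105.2, 124.6]
orientation: [[0.997, 0.073, 0.01], [0.073, -0.997, -0.002], [0.009, 0.002, -1.0]]
force: [1.3, 0.7, 0.6]
finger_gap: 49.4
finger_force: 0.0
```

```bash
python3 - <<'E'
from h import *
ims={n:eyes.camera(n) for n in("top","side")}
for n in ims:
    cv2.imwrite(f"pics/{n}2.png",ims[n])
    for k in("gold","fob","orange"):
        for s,c,_ in blobs(ims[n],k):
            p=plane(n,*c,{"gold":6,"fob":14,"orange":12}[k])
            if 380<p[0]<700 and -320<p[1]<120: print(n,k,s[4],c.round(1),p.round(0))
A=cv2.resize(ims["side"][140:280,200:400],(800,560),interpolation=2); cv2.imwrite("pics/i.png",cv2.convertScaleAbs(A,alpha=1.6))
E
```

```text
top gold 32 [296.4 162.9] [636.  62.   6.]
top gold 11 [300.6 158.3] [651.  49.   6.]
top gold 14 [299.5 182.4] [573.  51.   6.]
top gold 10 [339.3 209.8] [486. -77.   6.]
top gold 17 [341.1 235.2] [406. -83.   6.]
top fob 39 [298.4 175.2] [595.  54.  14.]
top fob 30 [339.9 216.5] [464. -78.  14.]
side gold 737 [286.5 204.6] [622. -47.   6.]
side gold 43 [257.8 208.9] [666.  20.   6.]
side gold 26 [331.7 213.2] [504. -99.   6.]
side gold 51 [354.5 224.8] [427. -98.   6.]
side gold 24 [356.3 230.7] [409. -81.   6.]
side fob 119 [294.1 187.9] [ 655. -115.   14.]
side fob 142 [339.1 217.7] [470. -87.  14.]
side fob 107 [266.7 219. ] [608.  43.  14.]
side fob 12 [276.2 220.6] [584.  32.  14.]
side fob 13 [309.  252.8] [438.  71.  14.]
side orange 8 [295.6 257.4] [453. 102.  12.]
```

View pics/i.png

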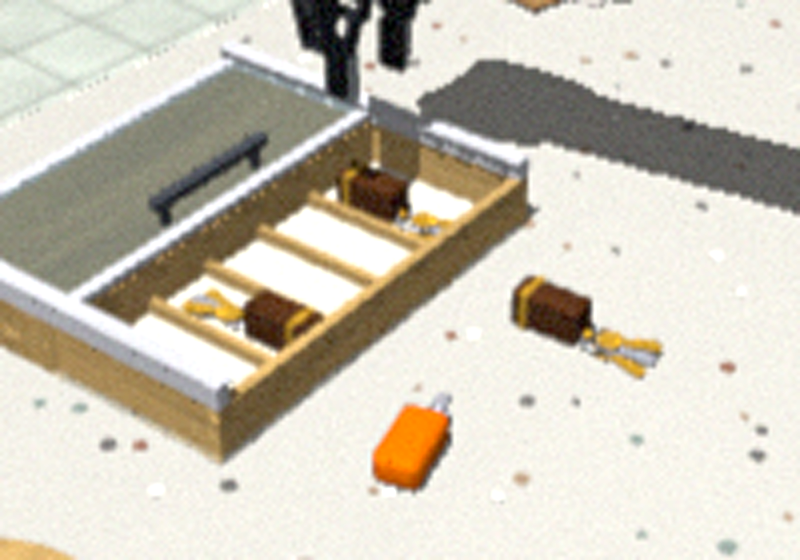

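Set A lies properly in bay 4 and set B hasn't moved.

Request:
carry_out(
  motion=[-0.0201, 0.0023, 0, 0, 0, 0.2, 0.42, -0.0201, 0.0023, 0, 0, 0, 0.2, 0.42, -0.0201, 0.0023, 0, 0, 0, 0.2, 0.42, -0.0201, 0.0023, 0, 0, 0, 0.2, 0.42, -0.0201, 0.0023, 0, 0, 0, 0.2, 0.42, -0.0201, 0.0023, -0.005, 0, 0, 0.2, 0.42, -0.0201, 0.0023, -0.01, 0, 0, 0.2, 0.42, -0.0201, 0.0023, -0.01, 0, 0, 0.2, 0.42, -0.0201, 0.0023, -0.01, 0, 0, 0.2, 0.42, 0, 0, 0, 0, 0, 0, 0.42, 0, 0, 0, 0, 0, 0, 0.42],
)

```text
t: 13.45
tool_pos: [466.7, -84.5, 81.8]
orientation: [[0.995, 0.103, -0.003], [0.103, -0.995, -0.0], [-0.003, -0.0, -1.0]]
force: [1.2, 0.9, 0.0]
finger_gap: 49.6
finger_force: 0.0
```

Request:
carry_out(
  motion=[0.001, 0, -0.013, 0, 0, 0, 0.42, 0.001, 0, -0.013, 0, 0, 0, 0.42, 0, 0, -0.013, 0, 0, 0, 0.42, 0, 0, -0.01, 0, 0, 0, 0.42, 0, 0, 0, 0, 0, 0, 0.42, 0, 0, 0, 0, 0, 0, 1, 0, 0, 0, 0, 0, 0, 1, 0, 0, 0, 0, 0, 0, 1, 0, 0, 0, 0, 0, 0, 1, 0, 0, 0, 0, 0, 0, 1],
)

```text
t: 14.28
tool_pos: [471.4, -84.6, 34.9]
orientation: [[0.995, 0.104, 0.002], [0.104, -0.995, -0.001], [0.002, 0.001, -1.0]]
force: [-0.5, 1.5, 2.5]
finger_gap: 22.3
finger_force: 59.6
```

Request:
carry_out(
  motion=[0, 0, 0.015, 0, 0, 0, 1, 0, 0, 0.025, 0, 0, 0, 1, 0, 0, 0.025, 0, 0, 0, 1, 0, 0, 0.02, 0, 0, 0, 1, 0, 0, 0, 0, 0, 0, 1, 0, 0, 0, 0, 0, 0, 1],
)

```text
t: 14.78
tool_pos: [471.1, -84.8, 120.0]
orientation: [[0.995, 0.103, 0.002], [0.103, -0.995, -0.001], [0.002, 0.002, -1.0]]
force: [-0.9, 0.4, -0.7]
finger_gap: 22.3
finger_force: 59.2
```

Request:
carry_out(
  motion=[0.0215, 0.0103, 0, 0, 0, -0.2, 1, 0.0215, 0.0103, 0, 0, 0, -0.2, 1, 0.0215, 0.0103, 0, 0, 0, -0.2, 1, 0.0215, 0.0103, 0, 0, 0, -0.2, 1, 0.0215, 0.0103, 0, 0, 0, -0.2, 1, 0.0215, 0.0103, 0, 0, 0, -0.2, 1, 0.0215, 0.0103, 0, 0, 0, -0.2, 1, 0.0215, 0.0103, 0, 0, 0, -0.2, 1, 0, 0, 0, 0, 0, 0, 1, 0, 0, 0, 0, 0, 0, 1, 0, 0, 0, 0, 0, 0, 1],
)

```text
t: 15.7
tool_pos: [641.0, -2.5, 117.2]
orientation: [[0.997, 0.076, -0.004], [0.076, -0.997, -0.0], [-0.004, 0.0, -1.0]]
force: [-0.0, 0.7, -0.9]
finger_gap: 22.0
finger_force: 63.9
```

```bash
python3 - <<'E'
from h import *
s=eyes.camera("side"); cv2.imwrite("pics/j.png",cv2.convertScaleAbs(cv2.resize(s[110:290,170:370],None,fx=2.8,fy=2.8,interpolation=2),alpha=1.6))
o=get_obs(); print(o["tool_pos"].round(1),o["orientation"][:,0].round(3),o["finger_gap"],o["finger_force"])
E
```

```text
[641.   -2.9 117.6] [ 0.997  0.075 -0.003] 22.224427745578414 63.94561171531677
```

View pics/j.png

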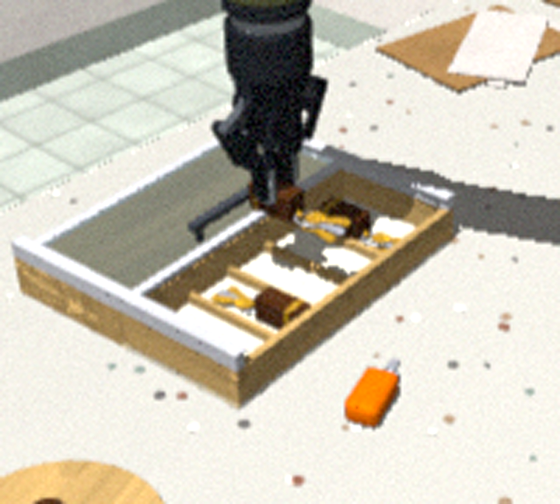

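Request:
carry_out(
  motion=[0.001, 0, -0.02, 0, 0, 0, 1, 0, 0, -0.02, 0, 0, 0, 1, 0, 0, -0.02, 0, 0, 0, 1, 0, 0, -0.013, 0, 0, 0, 1, 0, 0, 0, 0, 0, 0, 1, 0, 0, 0, 0, 0, 0, 1],
)

```text
t: 16.25
tool_pos: [642.6, -2.7, 45.5]
orientation: [[0.997, 0.075, -0.002], [0.075, -0.997, -0.0], [-0.002, 0.0, -1.0]]
force: [-0.2, 0.3, -0.1]
finger_gap: 22.0
finger_force: 64.0
```

Request:
carry_out(
  motion=[0, 0, -0.002, 0, 0, 0, 1, 0, 0, -0.0015, 0, 0, 0, 1, 0, 0, 0, 0, 0, 0, 1, 0, 0, 0, 0, 0, 0, 1],
)

```text
t: 16.58
tool_pos: [643.9, -2.1, 43.2]
orientation: [[0.997, 0.076, 0.001], [0.076, -0.997, -0.0], [0.001, 0.0, -1.0]]
force: [-0.8, -0.3, -1.1]
finger_gap: 22.0
finger_force: 64.0
```

Request:
carry_out(
  motion=[0, 0, -0.0015, 0, 0, 0, 1, 0, 0, -0.001, 0, 0, 0, 1, 0, 0, 0, 0, 0, 0, 1, 0, 0, 0, 0, 0, 0, 1],
)

```text
t: 16.92
tool_pos: [643.9, -2.1, 40.9]
orientation: [[0.997, 0.076, 0.001], [0.076, -0.997, -0.0], [0.001, 0.0, -1.0]]
force: [-2.0, -0.2, 5.4]
finger_gap: 21.9
finger_force: 64.7
```

Request:
carry_out(
  motion=[0, 0, -0.001, 0, 0, 0, 1, 0, 0, 0, 0, 0, 0, 1],
)

```text
t: 17.08
tool_pos: [643.9, -2.1, 40.9]
orientation: [[0.997, 0.076, 0.001], [0.076, -0.997, -0.001], [0.001, 0.001, -1.0]]
force: [-4.6, -0.8, 10.7]
finger_gap: 21.9
finger_force: 65.4
```

Request:
carry_out(
  motion=[0, 0, 0, 0, 0, 0, 0.55, 0, 0, 0, 0, 0, 0, 0.55, 0, 0, 0, 0, 0, 0, 0.55, 0, 0, 0.01, 0, 0, 0, 0.55, 0, 0, 0.02, 0, 0, 0, 0.55, 0, 0, 0.03, 0, 0, 0, 0.7, 0, 0, 0.03, 0, 0, 0, 1, 0, 0, 0, 0, 0, 0, 1],
)

```text
t: 17.75
tool_pos: [647.4, -1.4, 136.3]
orientation: [[0.997, 0.076, 0.011], [0.076, -0.997, -0.0], [0.011, 0.001, -1.0]]
force: [0.9, 1.2, 0.7]
finger_gap: 2.8
finger_force: 0.0
```

Request:
carry_out(
  motion=[0.021, 0.002, 0, 0, 0, 0, 1, 0.021, 0.002, 0, 0, 0, 0, 1, 0.021, 0.002, 0, 0, 0, 0, 1, 0.021, 0.002, 0, 0, 0, 0, 1, 0, 0, 0, 0, 0, 0, 1, 0, 0, 0, 0, 0, 0, 1],
)

```text
t: 18.25
tool_pos: [727.8, 6.3, 128.5]
orientation: [[0.997, 0.076, -0.001], [0.076, -0.997, 0.001], [-0.001, -0.001, -1.0]]
force: [-0.5, -0.5, 0.1]
finger_gap: 0.2
finger_force: 0.0
```

```bash
python3 - <<'E'
from h import *
ims={n:eyes.camera(n) for n in("top","side")}
A=np.hstack([cv2.resize(ims["top"][90:200,255:385],(400,338),interpolation=2),cv2.resize(ims["side"][140:270,170:324],(400,338),interpolation=2)])
cv2.imwrite("pics/k.png",cv2.convertScaleAbs(A,alpha=1.6)); print(get_obs()["tool_pos"].round(1))
E
```

```text
[726.8   6.1 128.8]
```

View pics/k.png

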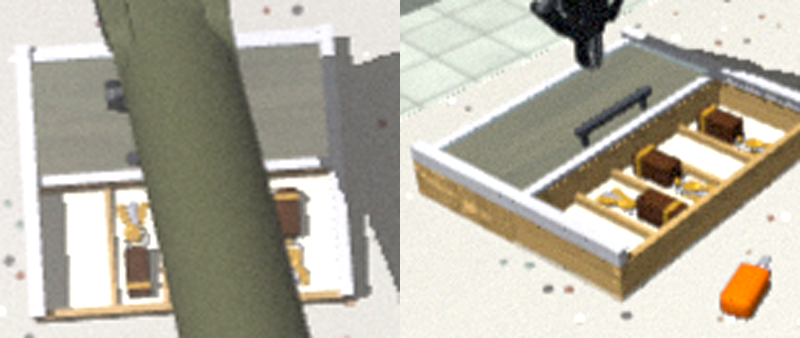

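Sets lie in bays 2 and 4 with the home set untouched in bay 1, and the closed fingers are behind the handle. Next I'll shut the door.

Request:
carry_out(
  motion=[0, 0, -0.0133, 0, 0, 0, 1, 0, 0, -0.0133, 0, 0, 0, 1, 0, 0, -0.0133, 0, 0, 0, 1, 0, 0, -0.0133, 0, 0, 0, 1, 0, 0, 0, 0, 0, 0, 1, 0, 0, 0, 0, 0, 0, 1],
)

```text
t: 18.85
tool_pos: [726.3, 5.7, 73.7]
orientation: [[0.997, 0.076, -0.003], [0.076, -0.997, -0.0], [-0.003, -0.0, -1.0]]
force: [0.3, 0.2, -0.1]
finger_gap: 0.0
finger_force: 0.0
```

Request:
carry_out(
  motion=[-0.012, -0.0009, 0, 0, 0, 0, 1, -0.012, -0.0009, 0, 0, 0, 0, 1, -0.012, -0.0009, 0, 0, 0, 0, 1, -0.012, -0.0009, 0, 0, 0, 0, 1, -0.012, -0.0009, 0, 0, 0, 0, 1, -0.012, -0.0009, 0, 0, 0, 0, 1, -0.012, -0.0009, 0, 0, 0, 0, 1, -0.012, -0.0009, 0, 0, 0, 0, 1, -0.012, -0.0009, 0, 0, 0, 0, 1, -0.012, -0.0009, 0, 0, 0, 0, 1, -0.012, -0.0009, 0, 0, 0, 0, 1, 0, 0, 0, 0, 0, 0, 1],
)

```text
t: 19.85
tool_pos: [594.4, -4.1, 76.5]
orientation: [[0.997, 0.076, 0.0], [0.076, -0.997, -0.001], [-0.0, 0.001, -1.0]]
force: [-0.7, 0.2, 0.0]
finger_gap: -0.2
finger_force: 0.0
```

Request:
carry_out(
  motion=[-0.004, -0.0003, 0, 0, 0, 0, 1, -0.003, -0.0002, 0, 0, 0, 0, 1, -0.002, -0.0002, 0, 0, 0, 0, 1, -0.001, -0.0001, 0, 0, 0, 0, 1, 0, 0, 0, 0, 0, 0, 1],
)

```text
t: 20.27
tool_pos: [586.0, -4.7, 76.1]
orientation: [[0.997, 0.076, 0.001], [0.076, -0.997, 0.0], [0.001, 0.0, -1.0]]
force: [1.7, -0.5, 1.5]
finger_gap: 0.1
finger_force: 0.7
```

Request:
carry_out(
  motion=[-0.002, -0.0001, 0, 0, 0, 0, 1, -0.002, -0.0002, 0, 0, 0, 0, 1, 0, 0, 0, 0, 0, 0, 1, 0, 0, 0, 0, 0, 0, 1],
)

```text
t: 20.6
tool_pos: [581.2, -5.0, 75.6]
orientation: [[0.997, 0.076, -0.001], [0.076, -0.997, -0.0], [-0.001, -0.0, -1.0]]
force: [1.3, 1.1, 1.4]
finger_gap: -0.3
finger_force: 0.5
```

Request:
carry_out(
  motion=[-0.002, -0.0001, 0, 0, 0, 0, 1, -0.002, -0.0002, 0, 0, 0, 0, 1, 0, 0, 0, 0, 0, 0, 1, 0, 0, 0, 0, 0, 0, 1],
)

```text
t: 20.93
tool_pos: [581.0, -5.1, 75.9]
orientation: [[0.997, 0.076, 0.009], [0.076, -0.997, 0.001], [0.009, -0.001, -1.0]]
force: [11.4, 1.4, -8.2]
finger_gap: 0.1
finger_force: 5.9
```

The door has reached its stop at the expected position, so it is shut. I'll retreat and measure the bowl, lid and boat key.

Request:
carry_out(
  motion=[0.006, 0.0005, 0, 0, 0, 0, 1, 0.009, 0.0006, 0, 0, 0, 0, 1, 0, 0, 0.03, 0, 0, 0, 1, 0, 0, 0.03, 0, 0, 0, 0.5, 0, 0, 0.03, 0, 0, 0, 0.5, 0, -0.03, 0.03, 0, 0, 0, 0.42, 0, -0.03, 0, 0, 0, 0, 0.42, 0, -0.03, 0, 0, 0, 0, 0.42, 0, -0.03, 0, 0, 0, 0, 0.42, 0, -0.03, 0, 0, 0, 0, 0.42, 0, 0, 0, 0, 0, 0, 0.42],
)

```text
t: 21.85
tool_pos: [591.0, -162.9, 194.3]
orientation: [[0.998, 0.066, -0.003], [0.066, -0.998, -0.004], [-0.003, 0.004, -1.0]]
force: [-0.6, -1.5, 0.6]
finger_gap: 49.2
finger_force: 0.0
```

```bash
cat > m.py <<'E'
from h import *
ims={n:eyes.camera(n) for n in("top","side")}
print(get_obs()["tool_pos"].round(1))
for n,im in ims.items():
    cv2.imwrite(f"pics/{n}3.png",im)
    H,S,V=[a.astype(int) for a in cv2.split(cv2.cvtColor(im,cv2.COLOR_BGR2HSV))]
    def comp(m,p,rad,z):
        c0=proj(n,p); yy,xx=np.mgrid[:400,:640]; m=m&(np.hypot(xx-c0[0],yy-c0[1])<rad)
        q,l,s,c=cv2.connectedComponentsWithStats(m.astype(np.uint8)); i=1+np.argmax(s[1:,4])
        cn=cv2.findContours((l==i).astype(np.uint8),0,cv2.CHAIN_APPROX_NONE)[0][0]
        return s[i],c[i],cn,(l==i)
    s,c,cn,_=comp((H>8)&(H<28)&(S>60),[490,400,69],55,69)
    w=cv2.convexHull(cn)[:,0]; pw=np.array([plane(n,*x,69)[:2] for x in w],np.float32)
    (cc,ax,an)=cv2.fitEllipse(np.array([plane(n,*x[0],66)[:2] for x in cn],np.float32)); print(n,"lid",s.tolist(),"centre z66",np.round(cc,1),"axes",np.round(ax,1))
    s,c,cn,_=comp((V<70),plane("top",188,211,90),25,90); print(n,"knob",s.tolist(),c.round(1),plane(n,*c,84).round(1))
    s,c,cn,m=comp((H<16)&(S>150)&(V>60),[460,80,12],40,12)
    v,u=np.nonzero(m); P=np.array([plane(n,a,b,12)[:2] for a,b in zip(u,v)]); r=cv2.minAreaRect(P.astype(np.float32)); pc=np.linalg.svd(P-P.mean(0),full_matrices=False)[2][0]
    print(n,"boat",s.tolist(),P.mean(0).round(1),"rect",np.round(r[0],1),np.round(r[1],1),round(r[2],1),"pca",round(np.degrees(np.arctan2(pc[1],pc[0]))%180,1))
    print(n,"fobs",[(b[0][4],plane(n,*b[1],14).round(0)[:2]) for b in blobs(im,"fob") if b[0][4]>20])
E
python3 m.py
```

```text
[ 591.8 -155.7  194.5]
top lid [164, 187, 52, 51, 2082] centre z66 [472.  381.3] axes [155.3 156.3]
top knob [188, 207, 8, 9, 38] [191.3 211.5] [471.6 370.8  84. ]
top boat [282, 214, 17, 13, 140] [451.4  79.9] rect [451.3  80. ] [27.1 49.9] 18.9 pca 108.6
top fobs [(np.int32(2090), array([ 740., -984.])), (np.int32(2996), array([ 685., -809.])), (np.int32(10761), array([211., 867.])), (np.int32(25), array([ 496., -919.])), (np.int32(115), array([ 502., -980.])), (np.int32(37), array([479., 407.]))]
side lid [144, 274, 86, 68, 4418] centre z66 [475.8 380.3] axes [156.2 163.9]
side knob [179, 288, 20, 20, 280] [187.8 297.8] [474.5 378.2  84. ]
side boat [293, 241, 19, 21, 268] [455.6  75.4] rect [456.   74.7] [35.4 70. ] 19.0 pca 114.8
side fobs [(np.int32(24), array([  824., -2071.])), (np.int32(95), array([  747., -1735.])), (np.int32(57), array([  656., -1515.])), (np.int32(24), array([  642., -1623.])), (np.int32(45), array([  638., -1392.])), (np.int32(22), array([  559., -1313.])), (np.int32(44), array([  556., -1218.])), (np.int32(27), array([  580., -1191.])), (np.int32(38), array([  518., -1240.])), (np.int32(38), array([  449., -1177.])), (np.int32(78), array([  516., -1015.])), (np.int32(27), array([  426., -1029.])), (np.int32(46), array([ 690., -692.])), (np.int32(51), array([ 375., -910.])), (np.int32(104), array([ 413., -852.])), (np.int32(30), array([ 431., -760.])), (np.int32(35), array([ 357., -826.])), (np.int32(21), array([ 385., -738.])), (np.int32(24), array([  75., -946.])), (np.int32(21), array([  77., -869.])), (np.int32(25), array([  56., -803.])), (np.int32(35), array([  28., -745.])), (np.int32(218), array([538., 346.]))]
```

No other fobs are on the ledge. The lid centre is at about (473.5, 380), and the boat float is at about (453, 78) with its axis at about 110°. I'll go to the lid next.

Request:
carry_out(
  motion=[-0.0066, 0.0298, 0, 0, 0, 4.8, 0.42, -0.0066, 0.0298, 0, 0, 0, 4.8, 0.42, -0.0066, 0.0298, 0, 0, 0, 4.8, 0.42, -0.0066, 0.0298, 0, 0, 0, 4.8, 0.42, -0.0066, 0.0298, 0, 0, 0, 4.8, 0.42, -0.0066, 0.0298, 0, 0, 0, 4.8, 0.42, -0.0066, 0.0298, 0, 0, 0, 4.8, 0.42, -0.0066, 0.0298, 0, 0, 0, 4.8, 0.42, -0.0066, 0.0298, 0, 0, 0, 4.8, 0.42],
)

```text
t: 22.7
tool_pos: [531.6, 117.6, 195.3]
orientation: [[0.67, 0.743, -0.001], [0.743, -0.67, -0.0], [-0.001, -0.001, -1.0]]
force: [0.1, 0.6, 0.8]
finger_gap: 49.5
finger_force: 0.0
```

Request:
carry_out(
  motion=[-0.0066, 0.0298, 0, 0, 0, 4.8, 0.42, -0.0066, 0.0298, 0, 0, 0, 4.8, 0.42, -0.0066, 0.0298, 0, 0, 0, 4.8, 0.42, -0.0066, 0.0298, 0, 0, 0, 4.8, 0.42, -0.0066, 0.0298, 0, 0, 0, 4.8, 0.42, -0.0066, 0.0298, 0, 0, 0, 4.8, 0.42, -0.0066, 0.0298, -0.01, 0, 0, 4.8, 0.42, -0.0066, 0.0298, -0.02, 0, 0, 4.8, 0.42, -0.0066, 0.0298, -0.02, 0, 0, 4.8, 0.42, 0, 0, 0, 0, 0, 0, 0.42, 0, 0, 0, 0, 0, 0, 0.42, 0, 0, 0, 0, 0, 0, 0.42],
)

```text
t: 23.7
tool_pos: [472.9, 383.1, 145.3]
orientation: [[-0.014, 1.0, -0.001], [1.0, 0.014, -0.001], [-0.001, -0.001, -1.0]]
force: [0.5, -0.0, -0.7]
finger_gap: 49.4
finger_force: 0.0
```

Request:
carry_out(
  motion=[0.0005, -0.0025, -0.013, 0, 0, 0, 0.42, 0, 0, -0.013, 0, 0, 0, 0.42, 0, 0, -0.013, 0, 0, 0, 0.42, 0, 0, -0.012, 0, 0, 0, 0.42, 0, 0, 0, 0, 0, 0, 0.42, 0, 0, 0, 0, 0, 0, 0.42],
)

```text
t: 24.2
tool_pos: [473.7, 379.3, 93.0]
orientation: [[-0.013, 1.0, -0.002], [1.0, 0.013, -0.001], [-0.001, -0.002, -1.0]]
force: [1.1, -0.1, 0.7]
finger_gap: 49.5
finger_force: 0.0
```

Request:
carry_out(
  motion=[0, 0, 0, 0, 0, 0, 1, 0, 0, 0, 0, 0, 0, 1, 0, 0, 0, 0, 0, 0, 1, 0, 0, 0, 0, 0, 0, 1, 0, 0, 0, 0, 0, 0, 1],
)

```text
t: 24.62
tool_pos: [474.6, 380.6, 95.1]
orientation: [[-0.013, 1.0, 0.001], [1.0, 0.013, 0.001], [0.001, 0.001, -1.0]]
force: [-0.1, 0.0, 3.7]
finger_gap: 25.8
finger_force: 59.3
```

Request:
carry_out(
  motion=[0, 0, 0.008, 0, 0, 0, 1, 0, 0, 0.012, 0, 0, 0, 1, 0, 0, 0.015, 0, 0, 0, 1, 0, 0, 0.015, 0, 0, 0, 1, 0, 0, 0, 0, 0, 0, 1, 0, 0, 0, 0, 0, 0, 1],
)

```text
t: 25.12
tool_pos: [474.9, 380.8, 146.0]
orientation: [[-0.013, 1.0, 0.003], [1.0, 0.013, 0.001], [0.001, 0.003, -1.0]]
force: [-0.3, 0.2, -2.5]
finger_gap: 25.7
finger_force: 59.2
```

Request:
carry_out(
  motion=[0.019, -0.006, 0, 0, 0, 0, 1, 0.019, -0.006, 0, 0, 0, 0, 1, 0.019, -0.006, 0, 0, 0, 0, 1, 0.019, -0.006, 0, 0, 0, 0, 1, 0.019, -0.006, 0, 0, 0, 0, 1, 0.019, -0.006, 0, 0, 0, 0, 1, 0.019, -0.006, 0, 0, 0, 0, 1, 0.019, -0.006, 0, 0, 0, 0, 1, 0.019, -0.006, 0, 0, 0, 0, 1, 0.015, -0.006, 0, 0, 0, 0, 1, 0, 0, 0, 0, 0, 0, 1, 0, 0, 0, 0, 0, 0, 1],
)

```text
t: 26.12
tool_pos: [660.5, 318.9, 142.7]
orientation: [[-0.011, 1.0, -0.002], [1.0, 0.011, -0.001], [-0.001, -0.002, -1.0]]
force: [-0.9, 1.1, -1.9]
finger_gap: 26.0
finger_force: 59.4
```

```bash
python3 - <<'E'
from h import *
s=eyes.camera("side"); cv2.imwrite("pics/l.png",cv2.convertScaleAbs(cv2.resize(s[90:370,60:380],None,fx=2,fy=2,interpolation=2),alpha=1.5))
o=get_obs(); print(o["tool_pos"].round(1),o["finger_gap"],o["finger_force"],o["force"].round(1))
E
```

```text
[659.3 320.2 143.1] 25.91453251450188 59.3563038110733 [-0.2  0.1 -1.9]
```

View pics/l.png

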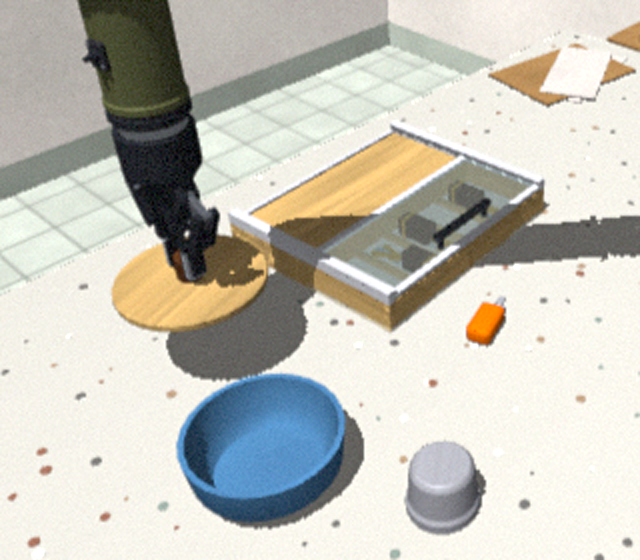

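The lid is held level, the door is shut with all three sets inside, and the bowl is empty. I'll set the lid down.

Request:
carry_out(
  motion=[0, 0, -0.016, 0, 0, 0, 1, 0, 0, -0.016, 0, 0, 0, 1, 0, 0, -0.016, 0, 0, 0, 1, 0, 0, -0.016, 0, 0, 0, 1, 0, 0, -0.016, 0, 0, 0, 1, 0, 0, -0.013, 0, 0, 0, 1, 0, 0, -0.002, 0, 0, 0, 1, 0, 0, 0, 0, 0, 0, 1, 0, 0, 0, 0, 0, 0, 1],
)

```text
t: 26.92
tool_pos: [660.5, 320.5, 49.6]
orientation: [[-0.013, 1.0, 0.001], [1.0, 0.013, 0.001], [0.001, 0.001, -1.0]]
force: [0.5, 0.7, -1.6]
finger_gap: 25.9
finger_force: 59.4
```

Request:
carry_out(
  motion=[0, 0, -0.002, 0, 0, 0, 1, 0, 0, -0.002, 0, 0, 0, 1, 0, 0, 0, 0, 0, 0, 1, 0, 0, 0, 0, 0, 0, 1],
)

```text
t: 27.25
tool_pos: [660.3, 320.2, 45.6]
orientation: [[-0.013, 1.0, 0.001], [1.0, 0.013, 0.0], [0.0, 0.001, -1.0]]
force: [0.4, 0.2, -1.6]
finger_gap: 26.3
finger_force: 59.4
```

Request:
carry_out(
  motion=[0, 0, -0.002, 0, 0, 0, 1, 0, 0, -0.002, 0, 0, 0, 1, 0, 0, 0, 0, 0, 0, 1],
)

```text
t: 27.5
tool_pos: [660.4, 320.2, 41.5]
orientation: [[-0.013, 1.0, 0.001], [1.0, 0.013, 0.0], [0.0, 0.001, -1.0]]
force: [0.7, 0.3, -1.5]
finger_gap: 25.8
finger_force: 59.7
```

Request:
carry_out(
  motion=[0, 0, -0.001, 0, 0, 0, 1, 0, 0, 0, 0, 0, 0, 1, 0, 0, 0, 0, 0, 0, 1],
)

```text
t: 27.75
tool_pos: [660.4, 320.2, 41.4]
orientation: [[-0.013, 1.0, 0.001], [1.0, 0.013, -0.0], [-0.0, 0.001, -1.0]]
force: [-1.6, -1.3, 6.0]
finger_gap: 26.1
finger_force: 60.1
```

Request:
carry_out(
  motion=[0, 0, 0, 0, 0, 0, 0.42, 0, 0, 0, 0, 0, 0, 0.42, 0, 0, 0, 0, 0, 0, 0.42, 0, 0, 0.01, 0, 0, 0, 0.42, 0, 0, 0.03, 0, 0, 0, 0.42, 0, 0, 0.03, 0, 0, 0, 0.42, 0, 0, 0.03, 0, 0, 0, 0.42, 0, 0, 0, 0, 0, 0, 0.42],
)

```text
t: 28.42
tool_pos: [662.9, 322.8, 148.7]
orientation: [[-0.013, 1.0, 0.01], [1.0, 0.013, 0.006], [0.006, 0.01, -1.0]]
force: [0.9, 0.9, 1.6]
finger_gap: 50.0
finger_force: 0.0
```

```bash
cat > m2.py <<'E'
from h import *
ims={n:eyes.camera(n) for n in("top","side")}
print(get_obs()["tool_pos"].round(1))
for n,im in ims.items():
    cv2.imwrite(f"pics/{n}4.png",im)
    H,S,V=[a.astype(int) for a in cv2.split(cv2.cvtColor(im,cv2.COLOR_BGR2HSV))]
    def comp(m,p,rad):
        c0=proj(n,p); yy,xx=np.mgrid[:400,:640]; m=m&(np.hypot(xx-c0[0],yy-c0[1])<rad)
        q,l,s,c=cv2.connectedComponentsWithStats(m.astype(np.uint8)); i=1+np.argmax(s[1:,4])
        return s[i],c[i],cv2.findContours((l==i).astype(np.uint8),0,cv2.CHAIN_APPROX_NONE)[0][0],(l==i)
    s,c,cn,_=comp((H>95)&(H<125)&(S>90),[474,380,40],65)
    Q=np.array([plane(n,*x[0],60)[:2] for x in cn],np.float32)
    cc,ax,an=cv2.fitEllipse(Q); print(n,"bowl",s.tolist(),np.round(cc,1),np.round(ax,1))
    s,c,cn,m=comp((H<16)&(S>150)&(V>60),[453,78,12],40)
    v,u=np.nonzero(m); P=np.array([plane(n,a,b,12)[:2] for a,b in zip(u,v)]); pc=np.linalg.svd(P-P.mean(0),full_matrices=False)[2][0]
    print(n,"boat",s.tolist(),P.mean(0).round(1),"pca",round(np.degrees(np.arctan2(pc[1],pc[0]))%180,1))
E
python3 m2.py
```

```text
[661.  321.  142.9]
top bowl [167, 188, 51, 49, 1323] [471.8 375.4] [149.2 151.5]
top boat [292, 214, 7, 9, 48] [458.  63.] pca 23.8
side bowl [149, 277, 84, 74, 4817] [465.5 380.2] [151.7 179.6]
side boat [293, 242, 19, 20, 266] [455.5  75.4] pca 114.8
```

Request:
carry_out(
  motion=[-0.0173, -0.0203, 0, 0, 0, 1.52, 0.3, -0.0173, -0.0203, 0, 0, 0, 1.52, 0.3, -0.0173, -0.0203, 0, 0, 0, 1.52, 0.3, -0.0173, -0.0203, 0, 0, 0, 1.52, 0.3, -0.0173, -0.0203, 0, 0, 0, 1.52, 0.3, -0.0173, -0.0203, 0, 0, 0, 1.52, 0.3, -0.0173, -0.0203, 0, 0, 0, 1.52, 0.3, -0.0173, -0.0203, 0, 0, 0, 1.52, 0.3, -0.0173, -0.0203, 0, 0, 0, 1.52, 0.3, -0.0173, -0.0203, -0.02, 0, 0, 1.52, 0.3, -0.0173, -0.0203, -0.02, 0, 0, 1.52, 0.3, -0.0173, -0.0203, -0.02, 0, 0, 1.52, 0.3],
)

```text
t: 29.52
tool_pos: [450.9, 75.1, 78.8]
orientation: [[-0.326, 0.945, -0.001], [0.945, 0.326, -0.001], [-0.0, -0.001, -1.0]]
force: [0.4, -0.3, 0.2]
finger_gap: 59.9
finger_force: 0.0
```

Request:
carry_out(
  motion=[0, 0, 0, 0, 0, 0, 0.3, 0, 0, 0, 0, 0, 0, 0.3],
)

```text
t: 29.68
tool_pos: [450.2, 74.6, 78.4]
orientation: [[-0.323, 0.947, -0.004], [0.947, 0.323, -0.001], [-0.0, -0.004, -1.0]]
force: [1.0, 0.7, 0.9]
finger_gap: 59.9
finger_force: 0.0
```

```bash
python3 m2.py; python3 - <<'E'
import cv2
s=cv2.imread("pics/side4.png"); cv2.imwrite("pics/n.png",cv2.convertScaleAbs(cv2.resize(s[190:280,250:370],None,fx=5,fy=5,interpolation=2),alpha=1.6))
E
```

```text
[453.1  77.   80.5]
top bowl [167, 188, 51, 49, 1235] [471.8 375.6] [149.3 151. ]Traceback (most recent call last):
  File "m2.py", line 14, in <module>
    s,c,cn,m=comp((H<16)&(S>150)&(V>60),[453,78,12],40)
             ~~~~^^^^^^^^^^^^^^^^^^^^^^^^^^^^^^^^^^^^^^
  File "m2.py", line 9, in comp
    q,l,s,c=cv2.connectedComponentsWithStats(m.astype(np.uint8)); i=1+np.argmax(s[1:,4])
                                                                      ~~~~~~~~~^^^^^^^^^
    return _wrapfunc(a, 'argmax', axis=axis, out=out, **kwds)
    return bound(*args, **kwds)
ValueError: attempt to get argmax of an empty sequence
```

View pics/n.png

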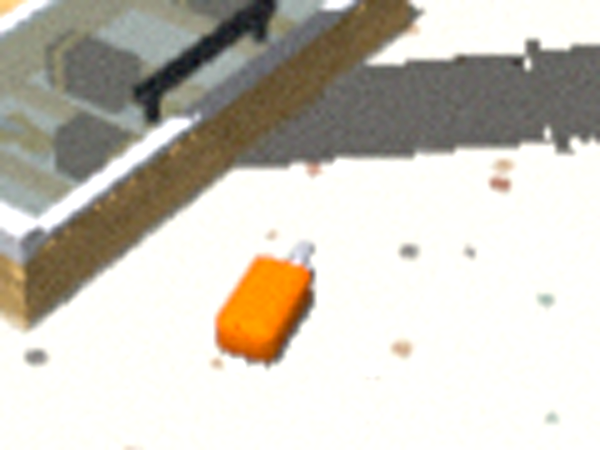

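That picture is from before the move; the float was at its old place then. I'll check the live side view numerically.

```bash
python3 - <<'E'
from h import *
im=eyes.camera("side"); cv2.imwrite("pics/side5.png",im)
H,S,V=[a.astype(int) for a in cv2.split(cv2.cvtColor(im,cv2.COLOR_BGR2HSV))]
m=((H<16)&(S>150)&(V>60)); m[:, :240]=0; m[:,380:]=0
n,l,s,c=cv2.connectedComponentsWithStats(m.astype(np.uint8)); print([(s[i].tolist(),c[i].round(1)) for i in range(1,n) if s[i][4]>5])
print(proj("side",[453.5,77.5,12]),get_obs()["tool_pos"].round(1))
E
```

```text
[([293, 241, 19, 21, 273], array([302.4, 251. ]))]
[302.41291805 252.03110586] [453.6  77.5  80.9]
```

Request:
carry_out(
  motion=[0, 0, -0.013, 0, 0, 0, 0.3, 0, 0, -0.013, 0, 0, 0, 0.3, 0, 0, -0.013, 0, 0, 0, 0.3, 0, 0, -0.013, 0, 0, 0, 0.3, 0, 0, 0, 0, 0, 0, 0.3, 0, 0, 0, 0, 0, 0, 1, 0, 0, 0, 0, 0, 0, 1, 0, 0, 0, 0, 0, 0, 1, 0, 0, 0, 0, 0, 0, 1, 0, 0, 0, 0, 0, 0, 1],
)

```text
t: 30.67
tool_pos: [453.9, 77.2, 29.5]
orientation: [[-0.326, 0.945, 0.003], [0.945, 0.326, 0.0], [-0.0, 0.003, -1.0]]
force: [-0.4, 1.2, 6.0]
finger_gap: 30.4
finger_force: 60.1
```

Request:
carry_out(
  motion=[0, 0, 0.015, 0, 0, 0, 1, 0, 0, 0.02, 0, 0, 0, 1, 0, 0, 0.025, 0, 0, 0, 1, 0, 0, 0.03, 0, 0, 0, 1, 0, 0, 0.02, 0, 0, 0, 1, 0, 0, 0, 0, 0, 0, 1],
)

```text
t: 31.17
tool_pos: [455.5, 76.8, 142.2]
orientation: [[-0.325, 0.946, 0.008], [0.946, 0.325, -0.002], [-0.005, 0.007, -1.0]]
force: [1.1, 0.3, -0.3]
finger_gap: 30.3
finger_force: 59.7
```

The boat key is held. I'll carry it to the bowl.

Request:
carry_out(
  motion=[0.0013, 0.0264, 0, 0, 0, 0, 1, 0.0013, 0.0264, 0, 0, 0, 0, 1, 0.0013, 0.0264, 0, 0, 0, 0, 1, 0.0013, 0.0264, 0, 0, 0, 0, 1, 0.0013, 0.0264, 0, 0, 0, 0, 1, 0.0013, 0.0264, 0, 0, 0, 0, 1, 0.0013, 0.0264, 0, 0, 0, 0, 1, 0.0013, 0.0264, 0, 0, 0, 0, 1, 0.0013, 0.0264, 0, 0, 0, 0, 1, 0.0013, 0.0264, 0, 0, 0, 0, 1, 0.0013, 0.0264, 0, 0, 0, 0, 1, 0.0013, 0.0264, 0, 0, 0, 0, 1],
)

```text
t: 32.17
tool_pos: [468.0, 394.1, 136.9]
orientation: [[-0.325, 0.946, -0.001], [0.946, 0.325, -0.001], [-0.001, -0.001, -1.0]]
force: [0.1, 0.4, 0.0]
finger_gap: 30.5
finger_force: 59.7
```

Request:
carry_out(
  motion=[0, 0, 0, 0, 0, 0, 1, 0, 0, 0, 0, 0, 0, 1, 0, 0, 0, 0, 0, 0, 1],
)

```text
t: 32.42
tool_pos: [468.0, 392.4, 137.3]
orientation: [[-0.326, 0.946, -0.001], [0.946, 0.326, -0.002], [-0.001, -0.001, -1.0]]
force: [0.3, 0.8, 0.2]
finger_gap: 30.7
finger_force: 59.7
```

```bash
python3 - <<'E'
from h import *
im=eyes.camera("side")
H,S,V=[a.astype(int) for a in cv2.split(cv2.cvtColor(im,cv2.COLOR_BGR2HSV))]
m=((H<16)&(S>150)&(V>60))
n,l,s,c=cv2.connectedComponentsWithStats(m.astype(np.uint8)); i=1+np.argmax(s[1:,4]); o=get_obs(); p=o["tool_pos"]
print(s[i].tolist(),c[i].round(1),"expect float at",proj("side",p-[0,0,17.5]).round(1),p.round(1),o["finger_gap"].round(1),o["finger_force"].round(1))
E
```

```text
Traceback (most recent call last):
AttributeError: 'float' object has no attribute 'round'
```

Request:
carry_out(
  motion=[0, 0.001, -0.016, 0, 0, 0, 1, 0, 0, -0.016, 0, 0, 0, 1, 0, 0, -0.016, 0, 0, 0, 1, 0, 0, -0.016, 0, 0, 0, 1, 0, 0, -0.016, 0, 0, 0, 1, 0, 0, -0.012, 0, 0, 0, 1, 0, 0, -0.002, 0, 0, 0, 1, 0, 0, 0, 0, 0, 0, 1, 0, 0, 0, 0, 0, 0, 1],
)

```text
t: 33.22
tool_pos: [468.3, 394.9, 44.6]
orientation: [[-0.326, 0.945, 0.0], [0.945, 0.326, 0.001], [0.001, 0.001, -1.0]]
force: [0.0, 0.1, -0.2]
finger_gap: 30.4
finger_force: 59.7
```

Request:
carry_out(
  motion=[0, 0, -0.002, 0, 0, 0, 1, 0, 0, -0.001, 0, 0, 0, 1, 0, 0, 0, 0, 0, 0, 1, 0, 0, 0, 0, 0, 0, 1],
)

```text
t: 33.55
tool_pos: [468.3, 394.5, 41.6]
orientation: [[-0.325, 0.946, 0.001], [0.946, 0.325, 0.0], [0.0, 0.001, -1.0]]
force: [-0.1, -0.4, -0.6]
finger_gap: 30.2
finger_force: 59.7
```

Request:
carry_out(
  motion=[0, 0, -0.002, 0, 0, 0, 1, 0, 0, -0.0015, 0, 0, 0, 1, 0, 0, 0, 0, 0, 0, 1],
)

```text
t: 33.8
tool_pos: [468.0, 394.1, 37.4]
orientation: [[-0.325, 0.946, -0.0], [0.946, 0.325, -0.0], [-0.0, -0.0, -1.0]]
force: [0.9, -0.1, -0.0]
finger_gap: 30.4
finger_force: 59.7
```

Request:
carry_out(
  motion=[0, 0, -0.001, 0, 0, 0, 1, 0, 0, 0, 0, 0, 0, 1],
)

```text
t: 33.97
tool_pos: [468.2, 394.4, 36.7]
orientation: [[-0.325, 0.946, 0.0], [0.946, 0.325, 0.0], [-0.0, 0.0, -1.0]]
force: [-0.3, 0.0, -0.4]
finger_gap: 30.4
finger_force: 59.7
```

Request:
carry_out(
  motion=[0, 0, -0.0005, 0, 0, 0, 0.45, 0, 0, 0, 0, 0, 0, 0.45, 0, 0, 0, 0, 0, 0, 0.45, 0, 0, 0.01, 0, 0, 0, 0.45, 0, 0, 0.03, 0, 0, 0, 0.42, 0, 0, 0.035, 0, 0, 0, 0.42, 0, 0, 0.035, 0, 0, 0, 0.42, 0, 0, 0, 0, 0, 0, 0.42],
)

```text
t: 34.63
tool_pos: [470.4, 398.1, 154.3]
orientation: [[-0.326, 0.945, 0.009], [0.945, 0.326, 0.007], [0.004, 0.011, -1.0]]
force: [1.5, 1.5, -0.0]
finger_gap: 49.6
finger_force: 0.0
```

Request:
carry_out(
  motion=[0.0192, -0.0074, 0, 0, 0, 0, 0.42, 0.0192, -0.0074, 0, 0, 0, 0, 0.42, 0.0192, -0.0074, 0, 0, 0, 0, 0.42, 0.0192, -0.0074, 0, 0, 0, 0, 0.42, 0.0192, -0.0074, 0, 0, 0, 0, 0.42, 0.0192, -0.0074, 0, 0, 0, 0, 0.42, 0.0192, -0.0074, 0, 0, 0, 0, 0.42, 0.0192, -0.0074, 0, 0, 0, 0, 0.42, 0.0192, -0.0074, 0, 0, 0, 0, 0.42, 0.0192, -0.0074, 0, 0, 0, 0, 0.42, 0, 0, 0, 0, 0, 0, 0.42, 0, 0, 0, 0, 0, 0, 0.42],
)

```text
t: 35.63
tool_pos: [661.2, 319.4, 146.2]
orientation: [[-0.323, 0.946, -0.0], [0.946, 0.323, 0.0], [0.0, -0.0, -1.0]]
force: [-0.1, -0.5, -0.3]
finger_gap: 49.5
finger_force: 0.0
```

```bash
python3 - <<'E'
from h import *
for n in("top","side"):
    im=eyes.camera(n); cv2.imwrite(f"pics/{n}6.png",im)
    H,S,V=[a.astype(int) for a in cv2.split(cv2.cvtColor(im,cv2.COLOR_BGR2HSV))]
    m=((H<16)&(S>150)&(V>60)); k,l,s,c=cv2.connectedComponentsWithStats(m.astype(np.uint8))
    print(n,[(s[i].tolist(),plane(n,*c[i],19).round(0)) for i in range(1,k) if s[i][4]>25 and abs(plane(n,*c[i],19)[1])<450])
    b=((H>95)&(H<125)&(S>90)) if n=="top" else None
    if b is not None:
        b[:150]=0;b[270:]=0;b[:,:140]=0;b[:,250:]=0
        cn=max(cv2.findContours(b.astype(np.uint8),0,1)[0],key=cv2.contourArea)
        q=cv2.minEnclosingCircle(np.array([plane(n,*x[0],60)[:2] for x in cn],np.float32)); print("rim circle z60",q)
print(get_obs()["tool_pos"].round(1))
a=cv2.imread("pics/top6.png")[170:260,140:260]; b=cv2.imread("pics/side6.png")[200:370,100:330]
cv2.imwrite("pics/o.png",cv2.convertScaleAbs(np.hstack([cv2.resize(a,(400,300),interpolation=2),cv2.resize(b,(400,300),interpolation=2)]),alpha=1.5))
E
```

```text
top [([181, 209, 17, 12, 142], array([466., 398.,  19.]))]
rim circle z60 ((471.4565124511719, 375.5068054199219), 77.17996978759766)
side [([155, 251, 11, 7, 45], array([691., 306.,  19.])), ([174, 313, 27, 23, 412], array([473., 390.,  19.]))]
[659.1 321.4 146.6]
```

The boat key lies in the bowl. Before replacing the lid I'll check the bowl's rim centre from both views.

```bash
python3 - <<'E'
from h import *
def circ(P):
    A=np.c_[2*P,np.ones(len(P))]; s=np.linalg.lstsq(A,(P**2).sum(1),rcond=None)[0]; return s[:2].round(1),np.sqrt(s[2]+s[:2]@s[:2]).round(1)
for f,n,ok in(("top6","top","bowl"),("side6","side","bowl"),("top3","top","lid"),("side3","side","lid"),("top0","top","lid"),("side0","side","lid")):
    im=cv2.imread(f"pics/{f}.png"); H,S,V=[a.astype(int) for a in cv2.split(cv2.cvtColor(im,cv2.COLOR_BGR2HSV))]
    for th in(60,90,120):
        m=((H>95)&(H<125)&(S>th+20)) if ok=="bowl" else ((H>8)&(H<28)&(S>th-10))
        c0=proj(n,[474,379,60]); yy,xx=np.mgrid[:400,:640]; m&=np.hypot(xx-c0[0],yy-c0[1])<60
        cn=max(cv2.findContours(m.astype(np.uint8),0,cv2.CHAIN_APPROX_NONE)[0],key=cv2.contourArea)
        h=cn[:,0].astype(float); z=60 if ok=="bowl" else 66
        if n=="side":
            z=60 if ok=="bowl" else 69
            l,r=h[h[:,0].argmin()],h[h[:,0].argmax()]
            t=(h[:,0]-l[0])/(r[0]-l[0]); h=h[h[:,1]<l[1]+t*(r[1]-l[1])+1]
        P=np.array([plane(n,*x,z)[:2] for x in h]); print(f,ok,th,len(h),*circ(P))
E
```

```text
top6 bowl 60 139 [471.9 375.4] 75.6
top6 bowl 90 108 [491.  341.8] 23.9Traceback (most recent call last):
  File "<stdin>", line 9, in <module>
ValueError: max() iterable argument is empty
```

```bash
python3 - <<'E'
from h import *
def circ(P):
    A=np.c_[2*P,np.ones(len(P))]; s=np.linalg.lstsq(A,(P**2).sum(1),rcond=None)[0]; return s[:2].round(1),np.sqrt(s[2]+s[:2]@s[:2]).round(1)
for f,n,ok in(("top6","top","bowl"),("side6","side","bowl"),("top3","top","lid"),("side3","side","lid"),("top0","top","lid"),("side0","side","lid")):
    im=cv2.imread(f"pics/{f}.png"); H,S,V=[a.astype(int) for a in cv2.split(cv2.cvtColor(im,cv2.COLOR_BGR2HSV))]
    for th in(60,80):
        m=((H>92)&(H<128)&(S>th)) if ok=="bowl" else ((H>8)&(H<28)&(S>th))
        c0=proj(n,[474,379,60]); yy,xx=np.mgrid[:400,:640]; m&=np.hypot(xx-c0[0],yy-c0[1])<60
        cn=max(cv2.findContours(m.astype(np.uint8),0,cv2.CHAIN_APPROX_NONE)[0],key=cv2.contourArea)
        h=cv2.convexHull(cn)[:,0].astype(float); z=60 if ok=="bowl" else 66
        if n=="side":
            z=60 if ok=="bowl" else 69
            l,r=h[h[:,0].argmin()],h[h[:,0].argmax()]
            t=(h[:,0]-l[0])/(r[0]-l[0]); h=h[h[:,1]<l[1]+t*(r[1]-l[1])+1]
        P=np.array([plane(n,*x,z)[:2] for x in h]); print(f,ok,th,len(h),*circ(P))
E
```

```text
top6 bowl 60 32 [472.  375.5] 77.5
top6 bowl 80 27 [472.  375.4] 76.7
side6 bowl 60 16 [475.8 374.6] 77.7
side6 bowl 80 18 [475.5 374.6] 77.2
top3 lid 60 26 [472.2 381.2] 79.0
top3 lid 80 33 [472.  381.2] 78.0
side3 lid 60 26 [475.5 379.5] 79.2
side3 lid 80 21 [474.5 380.1] 79.2
top0 lid 60 27 [472.2 381.1] 79.0
top0 lid 80 32 [472.1 381.3] 78.1
side0 lid 60 25 [475.5 379.5] 79.2
side0 lid 80 21 [474.5 380. ] 79.1
```

Both views agree: the bowl centre is at about (474, 375). The lid had sat about 5 mm off centre at the start, so I'll re-seat it centred.

Request:
carry_out(
  motion=[0, 0, -0.018, 0, 0, 0, 0.42, 0, 0, -0.018, 0, 0, 0, 0.42, 0, 0, -0.018, 0, 0, 0, 0.42, 0, 0, -0.018, 0, 0, 0, 0.42, 0, 0, -0.018, 0, 0, 0, 0.42, 0, 0, -0.012, 0, 0, 0, 0.42, 0, 0, 0, 0, 0, 0, 0.42, 0, 0, 0, 0, 0, 0, 0.42],
)

```text
t: 36.4
tool_pos: [659.3, 320.9, 44.2]
orientation: [[-0.327, 0.945, -0.001], [0.945, 0.327, -0.0], [0.0, -0.001, -1.0]]
force: [-0.2, 0.8, 0.3]
finger_gap: 49.9
finger_force: 0.0
```

Request:
carry_out(
  motion=[0, 0, -0.001, 0, 0, 0, 1, 0, 0, 0, 0, 0, 0, 1, 0, 0, 0, 0, 0, 0, 1, 0, 0, 0, 0, 0, 0, 1, 0, 0, 0, 0, 0, 0, 1],
)

```text
t: 36.82
tool_pos: [660.8, 321.1, 45.2]
orientation: [[-0.326, 0.946, 0.002], [0.946, 0.326, 0.001], [0.001, 0.002, -1.0]]
force: [-0.9, 0.2, 5.9]
finger_gap: 26.2
finger_force: 59.5
```

Request:
carry_out(
  motion=[0, 0, 0.01, 0, 0, 0, 1, 0, 0, 0.02, 0, 0, 0, 1, 0, 0, 0.02, 0, 0, 0, 1, 0, 0, 0.02, 0, 0, 0, 1, 0, 0, 0.02, 0, 0, 0, 1, 0, 0, 0.015, 0, 0, 0, 1, 0, 0, 0, 0, 0, 0, 1, 0, 0, 0, 0, 0, 0, 1],
)

```text
t: 37.48
tool_pos: [660.4, 320.4, 148.8]
orientation: [[-0.325, 0.946, 0.001], [0.946, 0.325, 0.0], [-0.0, 0.001, -1.0]]
force: [-0.6, 0.2, -2.6]
finger_gap: 25.8
finger_force: 59.2
```

Request:
carry_out(
  motion=[-0.0186, 0.0055, 0, 0, 0, 0, 1, -0.0186, 0.0055, 0, 0, 0, 0, 1, -0.0186, 0.0055, 0, 0, 0, 0, 1, -0.0186, 0.0055, 0, 0, 0, 0, 1, -0.0186, 0.0055, 0, 0, 0, 0, 1, -0.0186, 0.0055, 0, 0, 0, 0, 1, -0.0186, 0.0055, 0, 0, 0, 0, 1, -0.0186, 0.0055, 0, 0, 0, 0, 1, -0.0186, 0.0055, 0, 0, 0, 0, 1, -0.0186, 0.0055, 0, 0, 0, 0, 1, 0, 0, 0, 0, 0, 0, 1, 0, 0, 0, 0, 0, 0, 1],
)

```text
t: 38.48
tool_pos: [472.6, 375.1, 146.9]
orientation: [[-0.328, 0.945, -0.001], [0.945, 0.328, -0.002], [-0.001, -0.002, -1.0]]
force: [1.1, -0.7, -2.2]
finger_gap: 25.6
finger_force: 59.5
```

Request:
carry_out(
  motion=[0, 0, 0, 0, 0, 0, 1, 0, 0, 0, 0, 0, 0, 1, 0, 0, 0, 0, 0, 0, 1],
)

```text
t: 38.73
tool_pos: [475.1, 374.5, 147.7]
orientation: [[-0.324, 0.946, -0.0], [0.946, 0.324, -0.0], [-0.0, -0.001, -1.0]]
force: [0.7, -0.5, -2.3]
finger_gap: 25.8
finger_force: 59.5
```

Request:
carry_out(
  motion=[0, 0.001, -0.012, 0, 0, 0, 1, 0, 0, -0.012, 0, 0, 0, 1, 0, 0, -0.012, 0, 0, 0, 1, 0, 0, -0.005, 0, 0, 0, 1, 0, 0, -0.002, 0, 0, 0, 1, 0, 0, 0, 0, 0, 0, 1, 0, 0, 0, 0, 0, 0, 1],
)

```text
t: 39.32
tool_pos: [474.2, 376.6, 105.3]
orientation: [[-0.326, 0.945, 0.0], [0.945, 0.326, 0.0], [0.0, 0.0, -1.0]]
force: [-0.3, 1.0, -2.2]
finger_gap: 25.9
finger_force: 59.5
```

Request:
carry_out(
  motion=[0, 0, -0.0015, 0, 0, 0, 1, 0, 0, -0.001, 0, 0, 0, 1, 0, 0, 0, 0, 0, 0, 1, 0, 0, 0, 0, 0, 0, 1],
)

```text
t: 39.65
tool_pos: [474.3, 376.4, 103.0]
orientation: [[-0.325, 0.946, 0.0], [0.946, 0.325, 0.0], [-0.0, 0.0, -1.0]]
force: [0.1, 1.0, -2.3]
finger_gap: 25.7
finger_force: 59.5
```

Request:
carry_out(
  motion=[0, 0, -0.0015, 0, 0, 0, 1, 0, 0, -0.001, 0, 0, 0, 1, 0, 0, 0, 0, 0, 0, 1],
)

```text
t: 39.9
tool_pos: [474.1, 376.2, 100.0]
orientation: [[-0.325, 0.946, -0.0], [0.946, 0.325, -0.0], [-0.0, -0.0, -1.0]]
force: [-0.3, -0.1, -1.8]
finger_gap: 25.7
finger_force: 59.5
```

Request:
carry_out(
  motion=[0, 0, -0.001, 0, 0, 0, 1, 0, 0, -0.001, 0, 0, 0, 1, 0, 0, 0, 0, 0, 0, 1],
)

```text
t: 40.15
tool_pos: [474.3, 376.4, 98.9]
orientation: [[-0.325, 0.946, 0.0], [0.946, 0.325, -0.0], [-0.0, 0.0, -1.0]]
force: [-1.8, -3.1, 3.1]
finger_gap: 25.7
finger_force: 60.2
```

The lid meets the rim at the expected seated height. I'll release, back off and verify.

Request:
carry_out(
  motion=[0, 0, 0, 0, 0, 0, 0.42, 0, 0, 0, 0, 0, 0, 0.42, 0, 0, 0, 0, 0, 0, 0.42, 0, 0, 0.01, 0, 0, 0, 0.42, 0, 0, 0.03, 0, 0, 0, 0.42, 0, 0, 0.03, 0, 0, 0, 0.42, 0.02, -0.02, 0.03, 0, 0, 0, 0.42, 0.025, -0.03, 0, 0, 0, 0, 0.42, 0.025, -0.03, 0, 0, 0, 0, 0.42, 0.025, -0.03, 0, 0, 0, 0, 0.42, 0.025, -0.03, 0, 0, 0, 0, 0.42, 0, 0, 0, 0, 0, 0, 0.42],
)

```text
t: 41.15
tool_pos: [601.2, 226.0, 198.0]
orientation: [[-0.312, 0.95, 0.003], [0.95, 0.312, -0.005], [-0.005, 0.002, -1.0]]
force: [0.8, -1.2, 0.1]
finger_gap: 49.2
finger_force: 0.0
```

Request:
carry_out(
  motion=[0.01, -0.035, 0, 0, 0, 0, 0.42, 0.01, -0.035, 0, 0, 0, 0, 0.42, 0.01, -0.035, 0, 0, 0, 0, 0.42, 0.01, -0.035, 0, 0, 0, 0, 0.42, 0, -0.035, 0, 0, 0, 0, 0.42, 0, -0.035, 0, 0, 0, 0, 0.42, 0, -0.035, 0, 0, 0, 0, 0.42, 0, -0.035, 0, 0, 0, 0, 0.42, 0, -0.035, 0, 0, 0, 0, 0.42, 0, -0.035, 0, 0, 0, 0, 0.42, 0, -0.035, 0, 0, 0, 0, 0.42, 0, -0.035, 0, 0, 0, 0, 0.42],
)

```text
t: 42.15
tool_pos: [634.1, -185.2, 199.1]
orientation: [[-0.326, 0.946, 0.001], [0.946, 0.326, -0.0], [-0.001, 0.001, -1.0]]
force: [-0.2, -0.2, 1.1]
finger_gap: 49.7
finger_force: 0.0
```

```bash
python3 - <<'E'
from h import *
ims={n:eyes.camera(n) for n in("top","side")}; print(get_obs()["tool_pos"].round(1))
def circ(P):
    A=np.c_[2*P,np.ones(len(P))]; s=np.linalg.lstsq(A,(P**2).sum(1),rcond=None)[0]; return s[:2].round(1),np.sqrt(s[2]+s[:2]@s[:2]).round(1)
for n,im in ims.items():
    H,S,V=[a.astype(int) for a in cv2.split(cv2.cvtColor(im,cv2.COLOR_BGR2HSV))]; m=(H>8)&(H<28)&(S>60)
    c0=proj(n,[474,379,60]); yy,xx=np.mgrid[:400,:640]; m&=np.hypot(xx-c0[0],yy-c0[1])<60
    h=cv2.convexHull(max(cv2.findContours(m.astype(np.uint8),0,1)[0],key=cv2.contourArea))[:,0].astype(float)
    if n=="side":
        l,r=h[h[:,0].argmin()],h[h[:,0].argmax()]; h=h[h[:,1]<l[1]+(h[:,0]-l[0])/(r[0]-l[0])*(r[1]-l[1])+1]
    print(n,"lid",*circ(np.array([plane(n,*x,66 if n=="top" else 69)[:2] for x in h])))
a=ims["top"][90:270,155:385]; b=ims["side"][140:370,130:350]
cv2.imwrite("pics/p.png",cv2.convertScaleAbs(np.hstack([cv2.resize(a,(400,313),interpolation=2),cv2.resize(b[:172],(400,313),interpolation=2)]),alpha=1.6))
b=ims["side"][140:362,130:350]; A=cv2.resize(a,(398,311),interpolation=2); B=cv2.resize(b,(400,404),interpolation=2)
o=np.zeros((404,798,3),np.uint8); o[:311,:398]=A; o[:,398:]=B; cv2.imwrite("pics/q.png",cv2.convertScaleAbs(o,alpha=1.6))
E
```

```text
[ 633.3 -193.4  197.9]
top lid [472.9 376.5] 79.2
side lid [476.3 374.8] 79.2
```

View pics/q.png

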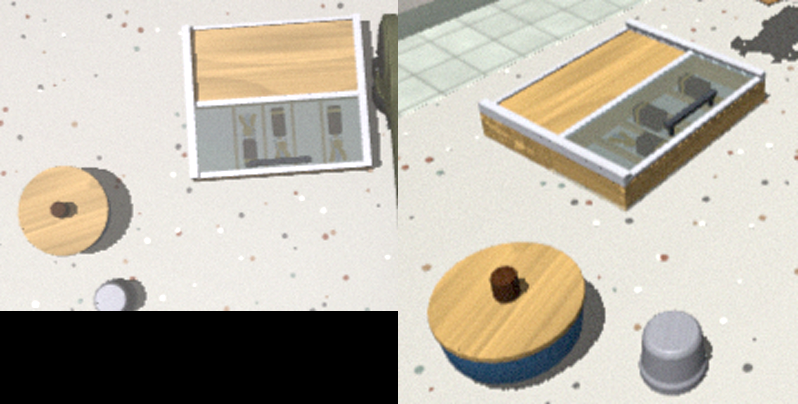

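The lid is seated, centred to within about 1 mm of the bowl. The door is flush shut over the three sets in bays 1, 2 and 4. I'm handing the job in.

```bash
python3 -c "
from cell import order; print(order.sign_off())"
```

```text
the job is handed in; nothing more can be done
None
```

The job is handed in: both returned key sets are in empty bays (2 and 4), the home set in bay 1 is untouched, the door is fully shut, and the boat key is in the bowl with its lid back on.

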